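# Put the laundry token in the jar and cover it

### The arm

A 6-joint arm with a two-finger parallel gripper is mounted at the origin on the work surface. World frame = base frame: x ahead of the robot, y to its left, z up, the work surface at z = 0. Lengths are in m, angles in degrees, forces in N, time in s.
With the tool pointing down it reaches from about 0.375 to 0.9 m from the base axis. Payload 3.1 kg.
Tool frame: the origin (TCP) lies at the very end of the fingers, on their centre line; the grasp point (between the pads) lies 19 mm behind it; z points along the fingers, y is the direction in which the jaws open and shut (so a half turn about z gives the same grasp; the last joint's range is limited). The gripper opens to 87 mm and grips with 3 to 60 N. Pads are 19 mm wide; open, the fingers measure 117 mm over their backs; the gripper's body (75 mm by 190 mm) begins 51 mm behind the grasp point.
Start: joints at [-10.227, 30.224, 82.088, -0, 67.689, -10.227], TCP at [0.625, 0, 0.223] pointing down, gripper open.
Joint ranges: [-176.69, 176.69], [-43.24, 126.21], [12.49, 139.97], [-82, 262], [0, 151.66], [-163.58, 163.58]. Speed limits (degrees/s): [159.86, 159.86, 180, 180, 180, 180].

### API

Orientations are given as a 3x3 rotation matrix whose columns are the frame's x, y, z axes.
In Python, from rig import read_state, capture, hand_in gives the robot as it stands. The module is installed in compiled form; this text tells all that it offers.
- The arm moves only by the tool send_rows, never from a script. Its argument "moves" is one flat list of numbers, 7 for each row, row after row: the turn, a rotation vector about the world's x, y, z in degrees, then the shift along the world's x, y, z in cm, then the gripper's target within -1 to 1 (fully open at 1, half-way at 0, shut at -1). In form: [rx, ry, rz, tx, ty, tz, hand, rx, ry, rz, tx, ty, tz, hand, ...]. A call has 1 to 20 rows; each row shifts and turns the commanded pose from where the row before left it; what a row does not reach is not made up. A row lasts 1/10 s, in which the tool goes at most 50 mm and 8.59 degrees, less where a joint would pass 70% of its speed; a pose out of reach is approached as far as the arm can. A call with a gripper value outside its range is refused whole. The fingers move at their own pace and stop on an object; the grip force is fixed at half the most. Time passes only in rows, so rows that do not move let the fingers close. It gives the time, the measured TCP pose, the force and the opening at its end, in the units of the state.
- read_state(): the state, without advancing time (a new reading comes with each control period).
- capture(name): name is "scene" or "side" or "wrist"; returns a dict with "pixels" (420x560x3 uint8, red, green, blue), "vertical_fov" (degrees; the focal length in pixels is half the picture's height over the tangent of half this angle, whatever the lens; pixels are square), "cx", "cy" (the principal point, pixels), "dist" ([k1, k2, p1, p2, k3] as OpenCV has them; the pictures are not rectified), "rvec" (rotation vector, rad) and "tvec" (3), from world to camera coordinates, as OpenCV has them. Camera axes: x right, y down, z forward; pixel columns grow to the right and rows downward; lengths in m; the calibration is good to about 2 mm. A picture is of the moment at which its call begins. There is no depth.
- hand_in(): hands the job in, once; it reports no verdict.
The state is a dict: "time_s": time; "joint_positions": joint angles; "qvel": joint speeds; "tau": joint torques, N m; "position": TCP position; "tcp_rot": TCP orientation; "force": force on the tool from outside, world axes, zero at the start; "moment": the same for the moment, N m; "opening": opening from 0.0 (shut) to 1.0 (fully open).
Only numpy, scipy, OpenCV 4.12 (cv2) and the standard library are available. Lean on these libraries where they do the work, as an engineer would, in place of code of your own. Each camera call takes 0.05 s, during which the arm holds its last target.

### The job

Somebody has returned the laundry token through the wall slot: lift the tin flap of the drop box, take the big white token out of its cradle and put it in the jar. Set the glass lid that fits the jar gently on the rim so that it sits fully seated and level, and leave the flap shut again. Keep the jar upright, and do not disturb the smaller lid, the rubber wedge or the iron key.

Things in the scene. Friction and masses are not known exactly. Their poses are not given: they have to be found in the camera images.
- dropbox: Fixed green plywood box, 140 (its x) x 150 (y) x 85 mm high, walls 6 mm, open on top under the tin flap. Origin: centre of its underside; z up, x from the front (flap ball) to the hinged back; yaw within 0.3 rad. 20 mm in front of its middle a wooden cradle holds the token on edge: two cheeks 80 mm long in x, 8 mm thick, 14 mm apart in y, tops 30 mm above the shelf. With the flap up it is reached from above.
- flap (a joint): Angle of the tin flap, rad: 0 shut (lying level on the box), grows as its front is lifted, 1.57 upright, stop at 2.1 (leaning back, which leaves the most room above the box). Its hinge is stiff and the flap stays where it is left; 2 to 3 N at the ball moves it. It may start slightly ajar.
- flap_ball (a point): Centre of the dark wooden ball, 26 mm across, on a 12 mm wide, 16 mm long tongue at the flap's front edge; moves with the flap. In the flap's plane, 170 mm from the hinge line; shut, it is 30 mm in front of the box's wall and 87 mm above the shelf. Pinched from above on its sides along the box's y, it can turn between the fingers while the flap swings.
- flap_hinge (a point): Fixed point in the middle of the flap's hinge line, which runs along the box's y, 70 mm behind the box's centre and 87 mm above the shelf. With angle a the ball is at 170 mm times (-cos a along the box's x, sin a up) from here.
- token: White plastic laundry token, a disc 64 mm in diameter, 10 mm thick, 35 g. Origin: its centre; its y is the disc's axis. At the start it stands on edge in the cradle, 20 mm in front of the drop box's middle, faces towards the box's +y and -y, centre 42 mm and top 74 mm above the shelf, hidden under the flap.
- jar: White glazed round jar standing open on the shelf, loose, about 0.65 kg: 112 mm outer diameter, 95 mm high, wall 5 mm (mouth 102 mm wide), inside floor 6 mm above its foot. Origin: centre of its underside, z up.
- jar_rim (a point): Centre of the jar's mouth, at the level of the rim, 95 mm above the jar's foot; its z is the jar's.
- lid: The jar's clear glass lid, the larger of two, right way up, 0.24 kg: disc 120 mm in diameter, 6 mm thick, over a round spigot, 92 mm wide tapering to 84, 8 mm deep, that goes inside the jar's mouth; on top a glass knob 30 mm in diameter, 20 to 46 mm above the spigot's bottom, on a thinner neck. Origin: centre of the spigot's bottom, z up; seated, it lies 8 mm below the rim.
- small_lid: Bystander: a smaller clear glass lid of the same form, disc 76 mm in diameter with the same 30 mm knob, 46 mm high. Too small for the jar. Origin: centre of its underside.
- wedge: Bystander: black rubber door wedge, 120 x 45 x 32 mm. Origin: centre of its underside.
- key: Bystander: cast-iron key, 120 mm long, 10 mm thick, lying flat. Origin: on the shelf under the middle of its length.
Not all that is in view belongs to the job. What is shaped like the lid but turquoise is not meant. Several things have the shape of the dropbox; the one meant has the colours described above.

How it is judged:
By the outcome, as a careful person would: the job done as asked, in the order asked, and still so for the second after the job is handed in, with the robot touching nothing.
It also fails if it takes over 72 s, if anything falls off the work surface, if the arm or the gripper's body presses on something with over 40 N, if the wrist force passes 120 N, or if a joint passes its speed limit or range.

## Working session

There is one attempt and no reset: what is moved stays moved. The work goes in short steps, Python scripts to look and compute and a tool call to move; the robot and the scene stay as the last step left them, time stands still between calls to the robot, and variables do not carry over. Pictures are saved under pics/ and viewed, and the job is handed in when it is done.

Besides the shell and the picture viewer there is one more tool, called after ">>>" as name(argument=value, ...), one argument or row to a line, values as JSON. send_rows: Moves the arm, as the interface text tells. Its arguments: {"type":"object","properties":{"moves":{"type":"array","items":{"type":"number"}}},"required":["moves"]}

```bash
mkdir -p pics
cat > h.py <<'E'
import numpy as np, cv2
from rig import read_state, capture
def K(c):
    h=c["pixels"].shape[0]; f=h/2/np.tan(np.radians(c["vertical_fov"])/2)
    return np.array([[f,0,c["cx"]],[0,f,c["cy"]],[0,0,1.]])
def ray(c,uv):
    uv=np.array(uv,float).reshape(-1,1,2)
    n=cv2.undistortPoints(uv,K(c),np.array(c["dist"],float)).reshape(-1,2)
    R=cv2.Rodrigues(np.array(c["rvec"],float))[0]; t=np.array(c["tvec"],float).reshape(3)
    d=np.c_[n,np.ones(len(n))]@R
    return -R.T@t, d/np.linalg.norm(d,axis=1)[:,None]
def onz(c,uv,z):
    o,d=ray(c,uv); return o+d*((z-o[2])/d[:,2])[:,None]
def proj(c,P):
    return cv2.projectPoints(np.array(P,float).reshape(-1,1,3),np.array(c["rvec"],float),np.array(c["tvec"],float),K(c),np.array(c["dist"],float))[0].reshape(-1,2)
def tri(obs):
    A=np.zeros((3,3));b=np.zeros(3)
    for c,uv in obs:
        o,d=ray(c,uv); M=np.eye(3)-np.outer(d[0],d[0]); A+=M;b+=M@o
    return np.linalg.solve(A,b)
def save(c,n,crop=None,s=1):
    im=c["pixels"][:,:,::-1]
    if crop: im=im[crop[1]:crop[3],crop[0]:crop[2]]
    if s!=1: im=cv2.resize(im,None,fx=s,fy=s,interpolation=cv2.INTER_CUBIC)
    cv2.imwrite("pics/"+n+".png",im)
E
python3 - <<'E'
from h import *
import pickle
cs={n:capture(n) for n in("scene","side","wrist")}
pickle.dump(cs,open("c0.pkl","wb"))
for n,c in cs.items():
    save(c,n+"0"); o,d=ray(c,[c["cx"],c["cy"]]); print(n,o,d,c["vertical_fov"],c["dist"])
print(read_state())
E
```

```text
scene [1.16378899 0.29453671 1.07441365] [[-0.54745297 -0.19340258 -0.81418099]] 49.36916188430497 [-0.11260516  0.          0.          0.          0.        ]
side [-0.12717837 -0.66836512  0.69889965] [[ 0.54791619  0.64017374 -0.53848438]] 53.94470675655999 [-0.01068384  0.          0.          0.          0.        ]
wrist [0.62537408 0.06698987 0.38329311] [[-0.00098184 -0.24892591 -0.96852203]] 62.889003981516055 [-0.03476794  0.          0.          0.          0.        ]
{'time_s': 0.15, 'joint_positions': array([-1.02285289e+01,  3.02672254e+01,  8.21385973e+01,  1.34778233e-03,
        6.76870772e+01, -1.02275170e+01]), 'qvel': array([-0.02338529, -0.1182399 , -0.20187825, -0.03377174,  0.06595087,
       -0.04740444]), 'tau': array([ 9.14956272e-04, -4.40429199e+01, -1.76841742e+01,  6.33679633e-02,
        5.52540855e-02, -1.06930895e-04]), 'position': array([6.24460854e-01, 1.20061230e-04, 2.21796249e-01]), 'tcp_rot': array([[ 2.68565917e-05,  9.99998733e-01, -1.59177484e-03],
       [ 9.99999952e-01, -2.63642287e-05,  3.09337170e-04],
       [ 3.09294812e-04, -1.59178307e-03, -9.99998685e-01]]), 'force': array([-0.09796412,  0.09532909, -0.56117191]), 'moment': array([ 0.03091703,  0.02321513, -0.03055037]), 'opening': 1.0014769988670216}
```

View pics/scene0.png

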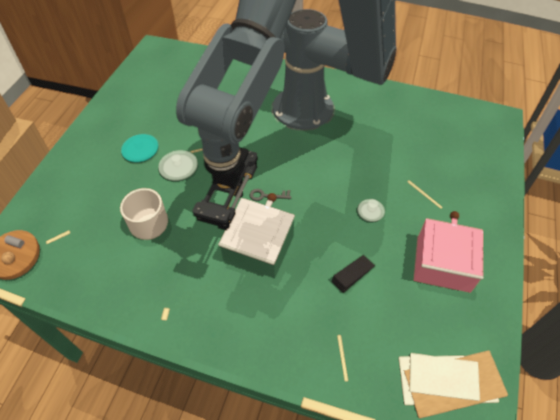

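View pics/side0.png

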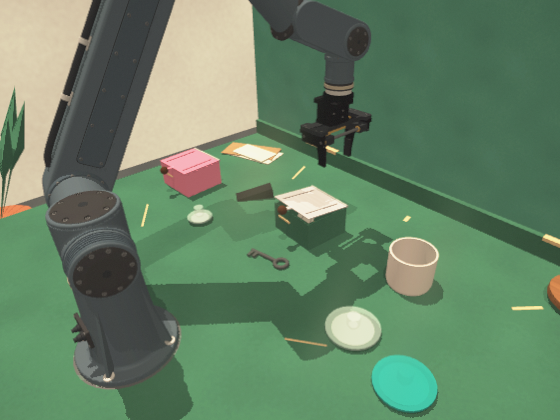

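View pics/wrist0.png

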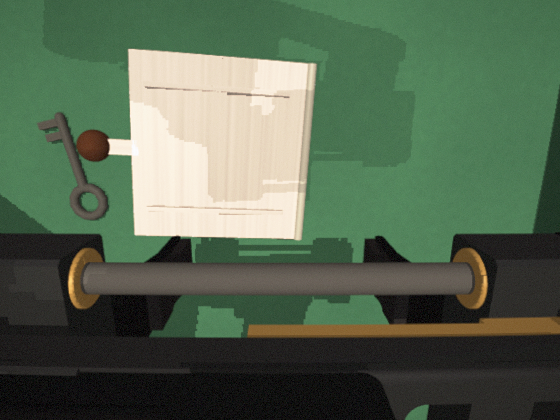

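The scene view shows the green box with its tin flap at (258,235) and the ball at (272,197). The jar is at (145,213), the big lid at (178,165), and the turquoise decoy at (140,148). The small lid is at (371,210), the wedge at (353,273) and the key at (270,195). Next I'll zoom in and measure.

Run:
```python
from h import *
import pickle
cs=pickle.load(open("c0.pkl","rb"))
sc,si,wr=cs["scene"],cs["side"],cs["wrist"]
save(sc,"sc_z",(90,120,310,280),3.5)
save(si,"si_z",(220,170,460,350),3.3)
print("wrist axes",cv2.Rodrigues(np.array(wr["rvec"]))[0])
# ball dark red masks
for n,c in cs.items():
    p=c["pixels"].astype(int); m=((p[...,0]>p[...,1]*1.7)&(p[...,0]>p[...,2]*1.7)&(p[...,0]<150)&(p[...,0]>35)).astype(np.uint8)
    k,l,s,ce=cv2.connectedComponentsWithStats(m)
    print(n,[(list(map(int,s[i])),ce[i].round(1).tolist()) for i in range(1,k) if s[i,4]>15])
```

```text
wrist axes [[ 9.99999518e-01 -2.53677648e-04 -9.48547272e-04]
 [-9.57439926e-06 -9.68522497e-01  2.48926038e-01]
 [-9.81836345e-04 -2.48925909e-01 -9.68522033e-01]]
scene [([416, 236, 7, 36, 75], [419.2, 253.3])]
side []
wrist [([77, 131, 31, 30, 496], [92.0, 144.7])]
```

View pics/sc_z.png

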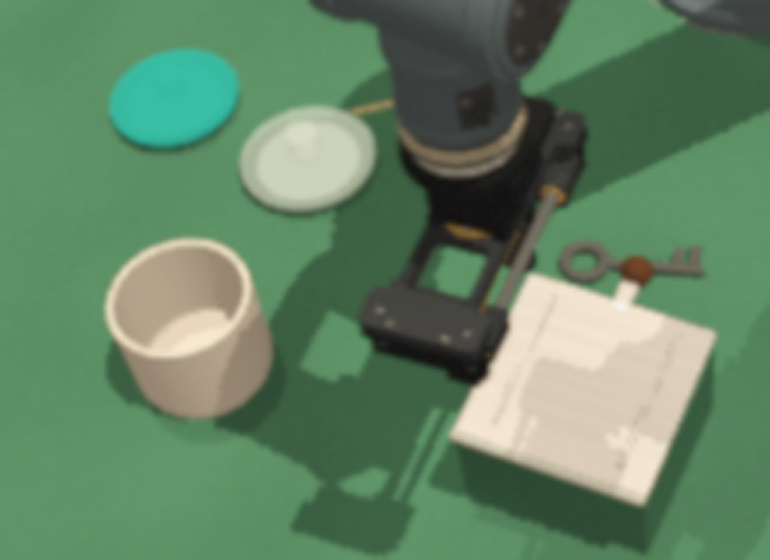

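View pics/si_z.png

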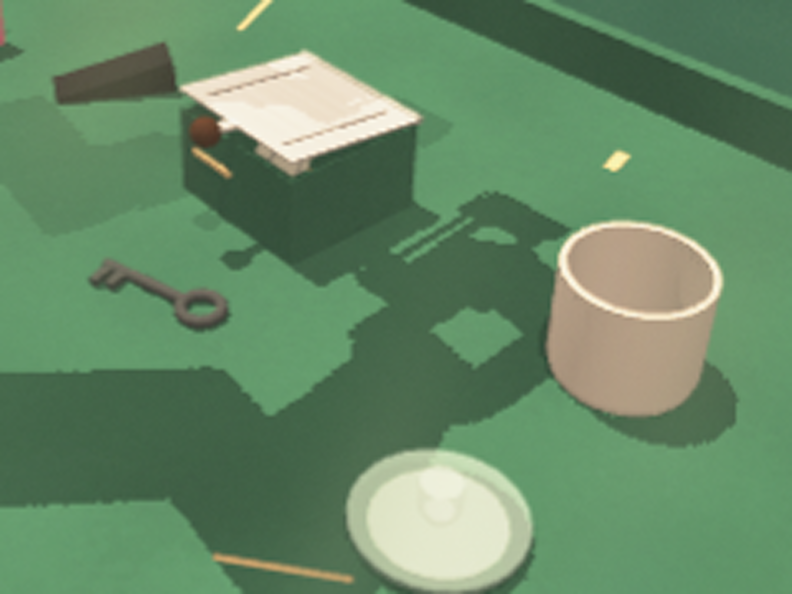

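Run:
```python
from h import *
import pickle
cs=pickle.load(open("c0.pkl","rb"))
sc,si,wr=cs["scene"],cs["side"],cs["wrist"]
Z=lambda x,y:(90+x/3.5,120+y/3.5)
S=lambda x,y:(220+x/3.3,170+y/3.3)
pts={"ball":(Z(637,270),S(205,132),(92.5,145.5)),
"FR(-y)":(Z(715,335),S(183,88),(129,50)),"FL":(Z(533,277),S(295,163),(135,235)),
"BR":(Z(643,505),S(307,50),(316,64)),"BL":(Z(452,437),S(420,120),(301,240))}
for k,(a,b,w) in pts.items():
    P=tri([(sc,a),(si,b),(wr,w)]); 
    print(k,P.round(4),[ (proj(c,P)[0]-u).round(1).tolist() for c,u in((sc,a),(si,b),(wr,w))])
# lid outline in scene & side
def circ(c,uv,z):
    P=onz(c,uv,z)[:,:2]; A=np.c_[2*P,np.ones(len(P))]; s=np.linalg.lstsq(A,(P**2).sum(1),rcond=None)[0]
    return s[:2].round(4), np.sqrt(s[2]+s[:2]@s[:2]).round(4)
lid_sc=[Z(*q) for q in[(240,158),(310,105),(376,158),(300,213),(258,122),(358,195),(250,190),(362,124)]]
lid_si=[S(*q) for q in[(346,510),(430,449),(533,530),(450,592),(375,465),(510,490),(380,570),(515,570)]]
print("lid",circ(sc,lid_sc,.012),circ(si,lid_si,.012), tri([(sc,Z(303,140)),(si,S(440,488))]))
j_sc=[Z(*q) for q in[(107,307),(190,240),(252,290),(165,357),(130,260),(240,258),(125,340),(228,340)]]
j_si=[S(*q) for q in[(557,258),(625,221),(721,280),(655,319),(580,230),(690,240),(595,300),(705,308)]]
print("jar",circ(sc,j_sc,.095),circ(si,j_si,.095))
```

```text
ball [0.4764 0.0465 0.1058] [[-0.5, 0.1], [-0.5, -0.1], [0.5, -0.2]]
FR(-y) [0.5127 0.1187 0.1016] [[-0.7, -0.1], [-0.8, -0.1], [1.9, -0.2]]
FL [ 0.5025 -0.0301  0.101 ] [[-1.1, -0.3], [-1.0, -0.1], [1.7, -1.5]]
BR [0.6569 0.1104 0.0871] [[-0.6, 0.0], [-0.4, 0.0], [0.5, -0.8]]
BL [ 0.6456 -0.0396  0.085 ] [[-0.8, 0.0], [0.1, -0.2], [-1.5, -2.2]]
lid (array([ 0.3783, -0.2941]), np.float64(0.0627)) (array([ 0.3763, -0.2976]), np.float64(0.0592)) [ 0.37875706 -0.29444651  0.03524659]
jar (array([ 0.5983, -0.2822]), np.float64(0.0566)) (array([ 0.5959, -0.2874]), np.float64(0.0555))
```

>>> send_rows(
  moves=[0, 0, 7.83, -1.35, 0.423, 0, 0.3, 0, 0, 7.83, -1.35, 0.423, 0, 0.3, 0, 0, 7.83, -1.35, 0.423, 0, 0.3, 0, 0, 7.83, -1.35, 0.423, 0, 0.3, 0, 0, 7.83, -1.35, 0.423, 0, 0.3, 0, 0, 7.83, -1.35, 0.423, 0, 0.3, 0, 0, 7.83, -1.35, 0.423, 0, 0.3, 0, 0, 7.83, -1.35, 0.423, 0, 0.3, 0, 0, 7.83, -1.35, 0.423, 0, 0.3, 0, 0, 7.83, -1.35, 0.423, 0, 0.3, 0, 0, 7.83, -1.35, 0.423, 0, 0.3, 0, 0, 0, 0, 0, 0, 0.3, 0, 0, 0, 0, 0, 0, 0.3],
)

```text
time_s: 1.45
position: [0.4769, 0.0465, 0.2227]
tcp_rot: [[-0.998, 0.07, 0.001], [0.07, 0.998, -0.0], [-0.001, -0.0, -1.0]]
force: [0.5, -0.3, 0.7]
opening: 0.654
```

Run:
```python
from h import *
import pickle
cs={n:capture(n) for n in("scene","side","wrist")}
pickle.dump(cs,open("c1.pkl","wb"))
for n,c in cs.items(): save(c,n+"1")
s=read_state();print(s["position"],s["tcp_rot"],s["joint_positions"],s["opening"])
print(proj(cs["wrist"],[.4764,.0465,.1058]))
```

```text
[0.4775172  0.04624389 0.2226252 ] [[-9.97597627e-01  6.92669052e-02  1.03473402e-03]
 [ 6.92667475e-02  9.97598157e-01 -1.87588253e-04]
 [-1.04524241e-03 -1.15464936e-04 -9.99999447e-01]] [-7.84465844e+00  1.90569048e+01  1.02430267e+02 -2.99883893e-03
  5.84526304e+01 -9.38712124e+01] 0.6502835643023114
[[278.42896666 199.03588245]]
```

View pics/wrist1.png

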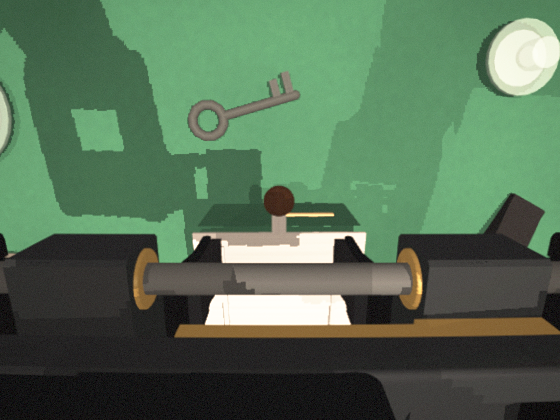

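View pics/side1.png

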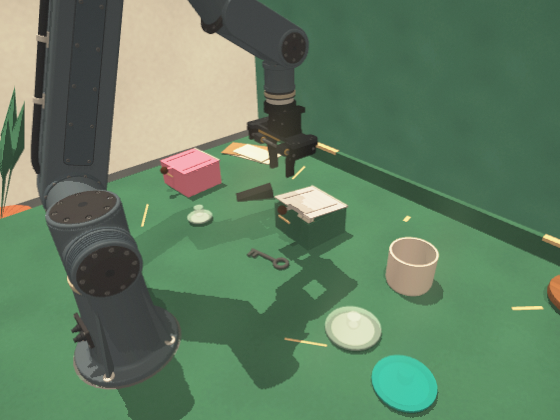

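View pics/scene1.png

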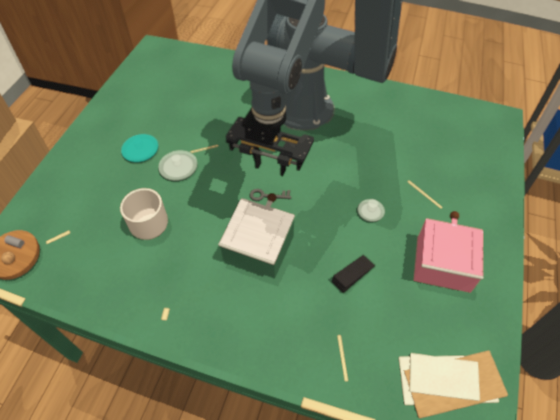

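Wrist view: the ball is at (279,201), against a prediction of (278,199). The flap is centred under the fingers. I'll descend onto the ball.

Run:
```python
from h import *
import pickle
c0=pickle.load(open("c0.pkl","rb"));c1=pickle.load(open("c1.pkl","rb"))
Z=lambda x,y:(90+x/3.5,120+y/3.5)
S=lambda x,y:(220+x/3.3,170+y/3.3)
print(tri([(c0["wrist"],(92.5,145.5)),(c1["wrist"],(279,200.5))]),tri([(c0["wrist"],(92.5,145.5)),(c1["wrist"],(279,200.5)),(c0["scene"],Z(637,270)),(c0["side"],S(205,132))]))
```

```text
[0.47717491 0.04670742 0.10798627] [0.47687417 0.04665513 0.1061055 ]
```

>>> send_rows(
  moves=[0, 0, 0, 0, 0, -2.0, 0.2, 0, 0, 0, 0, 0, -2.5, 0.2, 0, 0, 0, 0, 0, -2.5, 0.2, 0, 0, 0, 0, 0, -2.5, 0.2, 0, 0, 0, 0, 0, -2.0, 0.2, 0, 0, 0, 0, 0, -1.8, 0.2, 0, 0, 0, 0, 0, -0.4, 0.2, 0, 0, 0, 0, 0, 0, 0.2, 0, 0, 0, 0, 0, 0, 0.2],
)

```text
time_s: 2.5
position: [0.4773, 0.0464, 0.0861]
tcp_rot: [[-0.998, 0.068, 0.001], [0.068, 0.998, -0.0], [-0.001, -0.0, -1.0]]
force: [0.3, 0.8, 0.3]
opening: 0.603
```

Run:
```python
from h import *
import pickle
cs={n:capture(n) for n in("side","wrist")}
save(cs["wrist"],"w2");save(cs["side"],"s2",(220,100,400,260),4)
```

```text
(no output)
```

View pics/w2.png

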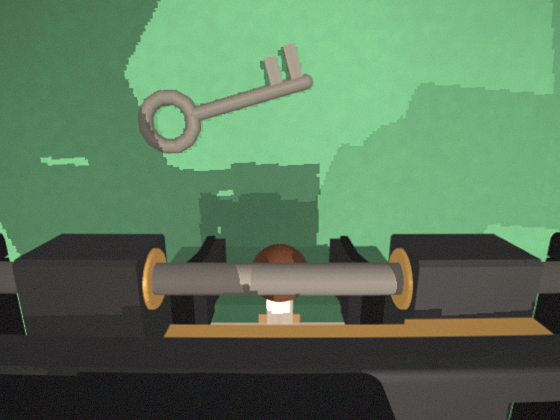

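View pics/s2.png

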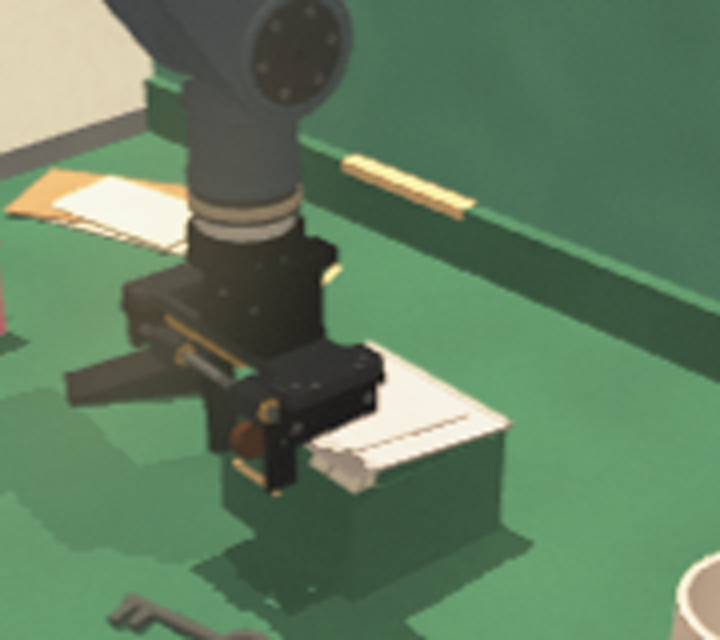

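The ball, at (279,260) in the wrist view, sits between the fingers, so I'll close on it.

>>> send_rows(
  moves=[0, 0, 0, 0, 0, 0, -1, 0, 0, 0, 0, 0, 0, -1, 0, 0, 0, 0, 0, 0, -1, 0, 0, 0, 0, 0, 0, -1, 0, 0, 0, 0, 0, 0, -1, 0, 0, 0, 0, 0, 0, -1, 0, 0, 0, 0, 0, 0, -1, 0, 0, 0, 0, 0, 0, -1],
)

```text
time_s: 3.4
position: [0.4766, 0.0473, 0.0856]
tcp_rot: [[-0.998, 0.068, 0.0], [0.068, 0.998, 0.001], [-0.0, 0.001, -1.0]]
force: [0.8, 4.5, 0.0]
opening: 0.271
```

Run:
```python
import numpy as np
# arc from a0=.112 to 2.02 about hinge
r=17.0; ex=np.array([np.cos(-.068),np.sin(-.068)])
a=np.r_[np.linspace(.112,2.04,25)]
x=-r*np.cos(a); z=r*np.sin(a)
for i in range(24):
    dx=x[i+1]-x[i]; print(round(a[i+1],2),(dx*ex).round(2).tolist(),round(z[i+1]-z[i],2))
```

```text
0.19 [0.21, -0.01] 1.35
0.27 [0.31, -0.02] 1.33
0.35 [0.42, -0.03] 1.3
0.43 [0.52, -0.04] 1.26
0.51 [0.62, -0.04] 1.22
0.59 [0.72, -0.05] 1.16
0.67 [0.81, -0.05] 1.1
0.75 [0.89, -0.06] 1.03
0.84 [0.97, -0.07] 0.96
0.92 [1.05, -0.07] 0.87
1.0 [1.11, -0.08] 0.79
1.08 [1.17, -0.08] 0.7
1.16 [1.22, -0.08] 0.6
1.24 [1.27, -0.09] 0.5
1.32 [1.3, -0.09] 0.4
1.4 [1.33, -0.09] 0.29
1.48 [1.35, -0.09] 0.18
1.56 [1.36, -0.09] 0.07
1.64 [1.36, -0.09] -0.04
1.72 [1.35, -0.09] -0.15
1.8 [1.34, -0.09] -0.26
1.88 [1.31, -0.09] -0.36
1.96 [1.28, -0.09] -0.47
2.04 [1.24, -0.08] -0.57
```

>>> send_rows(
  moves=[0, 0, 0, 0.21, -0.01, 1.35, -1, 0, 0, 0, 0.31, -0.02, 1.33, -1, 0, 0, 0, 0.42, -0.03, 1.3, -1, 0, 0, 0, 0.52, -0.04, 1.26, -1, 0, 0, 0, 0.62, -0.04, 1.22, -1, 0, 0, 0, 0.72, -0.05, 1.16, -1, 0, 0, 0, 0.81, -0.05, 1.1, -1, 0, 0, 0, 0, 0, 0, -1],
)

```text
time_s: 4.2
position: [0.5137, 0.0449, 0.1736]
tcp_rot: [[-0.998, 0.068, 0.002], [0.068, 0.998, 0.001], [-0.002, 0.001, -1.0]]
force: [0.7, 4.8, -0.2]
opening: 0.271
```

Run:
```python
from h import *
c=capture("side");save(c,"s3",(220,60,430,260),3.5)
s=read_state();print(s["force"],s["position"],s["opening"])
```

```text
[ 2.22817851  4.51982211 -1.62845319] [0.51312546 0.04493316 0.17303592] 0.2752380480094485
```

View pics/s3.png

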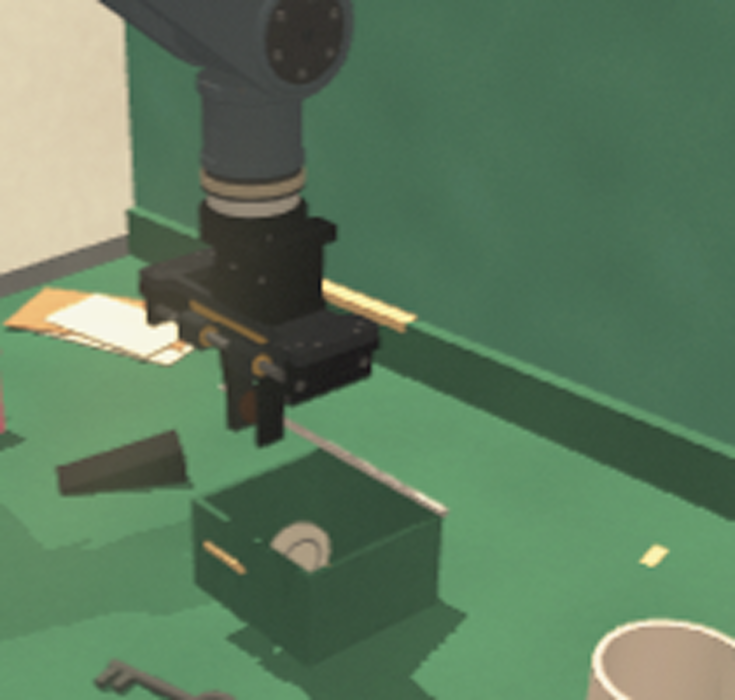

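The flap is lifting in the grip, and the token shows white at about (300,548) in the crop. I'll carry on along the arc.

>>> send_rows(
  moves=[0, 0, 0, 0.89, -0.06, 1.03, -1, 0, 0, 0, 0.97, -0.07, 0.96, -1, 0, 0, 0, 1.05, -0.07, 0.87, -1, 0, 0, 0, 1.11, -0.08, 0.79, -1, 0, 0, 0, 1.17, -0.08, 0.7, -1, 0, 0, 0, 1.22, -0.08, 0.6, -1, 0, 0, 0, 1.27, -0.09, 0.5, -1, 0, 0, 0, 1.3, -0.09, 0.4, -1, 0, 0, 0, 1.33, -0.09, 0.29, -1, 0, 0, 0, 1.35, -0.09, 0.18, -1, 0, 0, 0, 0, 0, 0, -1],
)

```text
time_s: 5.35
position: [0.6294, 0.0375, 0.2341]
tcp_rot: [[-0.998, 0.068, -0.002], [0.068, 0.998, 0.003], [0.002, 0.003, -1.0]]
force: [1.1, 5.7, -2.8]
opening: 0.275
```

>>> send_rows(
  moves=[0, 0, 0, 1.36, -0.09, 0.07, -1, 0, 0, 0, 1.36, -0.09, -0.04, -1, 0, 0, 0, 1.35, -0.09, -0.15, -1, 0, 0, 0, 1.34, -0.09, -0.26, -1, 0, 0, 0, 1.31, -0.09, -0.36, -1, 0, 0, 0, 1.28, -0.09, -0.47, -1, 0, 0, 0, 1.24, -0.08, -0.57, -1, 0, 0, 0, 0, 0, 0, -1, 0, 0, 0, 0, 0, 0, -1],
)

```text
time_s: 6.25
position: [0.7207, 0.0315, 0.2159]
tcp_rot: [[-0.998, 0.067, -0.003], [0.067, 0.998, 0.003], [0.003, 0.002, -1.0]]
force: [-0.3, 5.0, -3.5]
opening: 0.274
```

Run:
```python
from h import *
c=capture("side");save(c,"s4",(220,60,430,260),3.5)
s=read_state();print(s["force"],s["position"],s["opening"])
```

```text
[-0.41908174  4.43923551 -1.38459698] [0.72046555 0.03152922 0.21598505] 0.2737123136425196
```

View pics/s4.png

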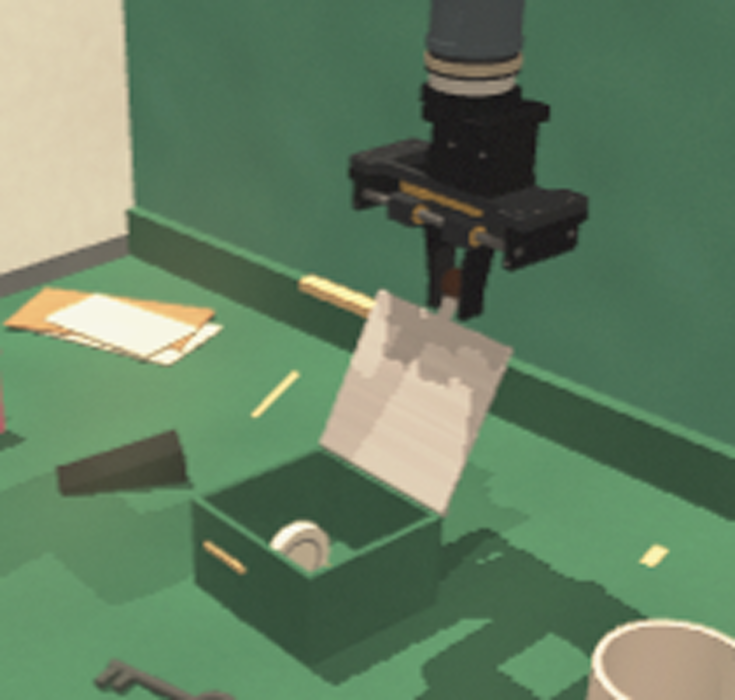

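>>> send_rows(
  moves=[0, 0, 0, 0, 0, 0, 0.2, 0, 0, 0, 0, 0, 0, 0.2, 0, 0, 0, 0, 0, 0, 0.2, 0, 0, 0, 0, 0, 0, 0.2, 0, 0, 0, 0, 0, 1.0, 0.2, 0, 0, 0, 0, 0, 2.0, 0.2, 0, 0, 0, 0, 0, 2.0, 0.2, 0, 0, 0, -2.5, 0.15, 1.0, 0.2, 0, 0, 0, -4, 0.25, 0, 0.2, 0, 0, 0, -4, 0.25, 0, 0.2, 0, 0, 0, -4, 0.2, -2, 0.2, 0, 0, 0, -2, 0.1, -2, 0.2, 0, 0, 0, 0, 0, 0, 0.2, 0, 0, 0, 0, 0, 0, 0.2],
)

```text
time_s: 7.7
position: [0.5581, 0.0391, 0.2395]
tcp_rot: [[-0.998, 0.068, 0.003], [0.068, 0.998, -0.001], [-0.003, -0.0, -1.0]]
force: [-0.4, 0.3, 0.0]
opening: 0.6
```

Run:
```python
from h import *
import pickle
cs={n:capture(n) for n in("scene","side","wrist")}
pickle.dump(cs,open("c2.pkl","wb"))
save(cs["wrist"],"w5");save(cs["side"],"s5",(220,100,400,260),4);save(cs["scene"],"c5",(200,120,340,280),3.5)
s=read_state();print(s["force"],s["position"],s["opening"])
P=np.array([.5552,.041,.074])
for n,c in cs.items(): print(n,proj(c,P))
```

```text
[-0.21911042 -0.09137715  0.14281748] [0.55936    0.03895719 0.2396119 ] 0.602881168550101
scene [[260.25256213 226.94875886]]
side [[304.17569615 209.94651294]]
wrist [[280.03226881 183.42029237]]
```

View pics/w5.png

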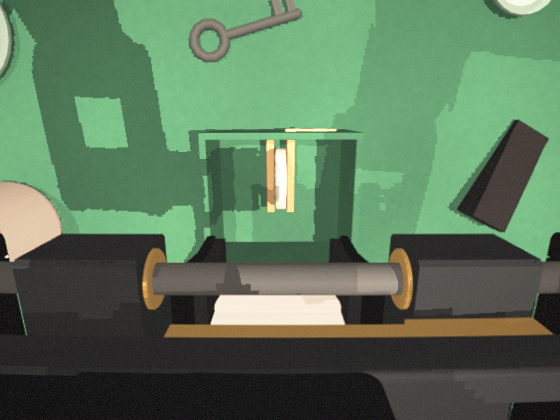

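View pics/s5.png

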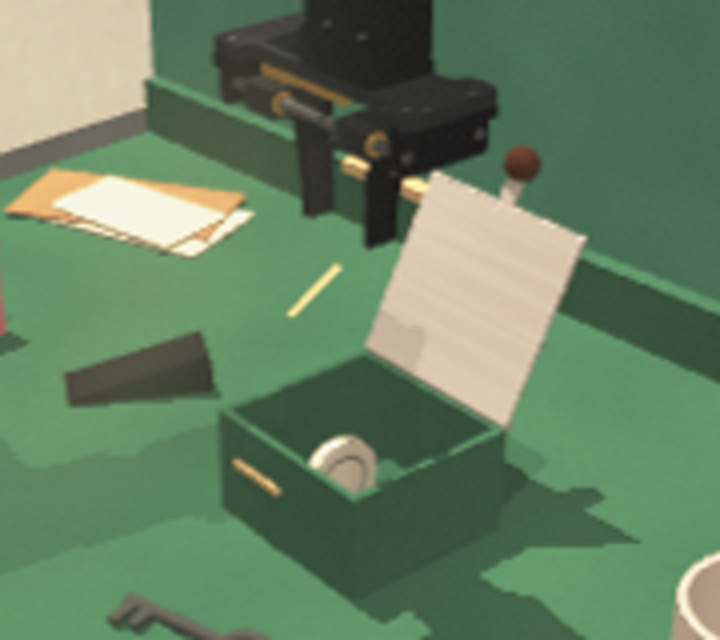

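View pics/c5.png

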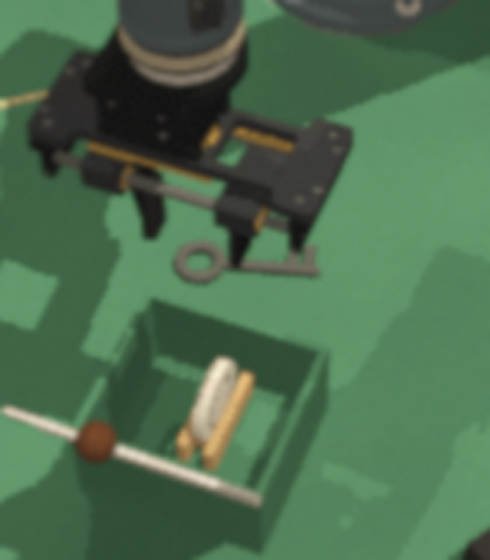

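Run:
```python
from h import *
import pickle
c=pickle.load(open("c2.pkl","rb"))["wrist"]
print("cheeks",onz(c,[(266.5,140.5),(295,140.5),(268,212),(294,212)],.030))
print("token top centre",onz(c,[(281,178),(275,178),(287,178)],.074))
print("box top front corners",onz(c,[(198,134),(362,134)],.085))
save(c,"w5z",(180,110,380,270),4)
```

```text
cheeks [[0.51636187 0.02945178 0.03      ]
 [0.51841973 0.05973643 0.03      ]
 [0.59534542 0.02514278 0.03      ]
 [0.59732518 0.05425901 0.03      ]]
token top centre [[0.5499612  0.04228123 0.074     ]
 [0.54956858 0.03650916 0.074     ]
 [0.55035324 0.04805347 0.074     ]]
box top front corners [[ 0.50261596 -0.02998579  0.085     ]
 [ 0.51267985  0.11806133  0.085     ]]
```

View pics/w5z.png

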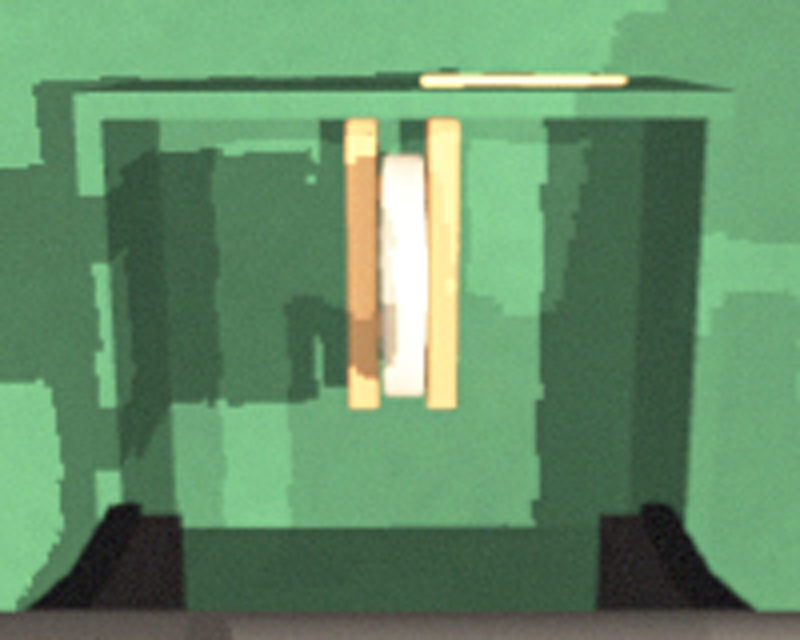

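Cheeks and token are centred at about (0.557, 0.042) and aligned with the tool. I'll descend over the token.

>>> send_rows(
  moves=[0, 0, 0, -0.1, 0.3, -3, 0.2, 0, 0, 0, 0, 0, -3, 0.2, 0, 0, 0, 0, 0, -3, 0.2, 0, 0, 0, 0, 0, -3, 0.2, 0, 0, 0, 0, 0, -3, 0.2, 0, 0, 0, 0, 0, -2, 0.2, 0, 0, 0, 0, 0, -1.5, 0.2, 0, 0, 0, 0, 0, -1, 0.2, 0, 0, 0, 0, 0, -0.4, 0.2, 0, 0, 0, 0, 0, 0, 0.2, 0, 0, 0, 0, 0, 0, 0.2],
)

```text
time_s: 8.95
position: [0.5565, 0.0424, 0.0398]
tcp_rot: [[-0.998, 0.067, 0.002], [0.067, 0.998, -0.0], [-0.002, -0.0, -1.0]]
force: [-0.2, 0.2, -0.5]
opening: 0.598
```

Run:
```python
from h import *
c=capture("wrist");save(c,"w6")
s=read_state();print(s["force"],s["position"],s["opening"])
c=capture("side");save(c,"s6",(220,100,400,260),4)
```

```text
[-0.03188514  0.10024839  0.21074649] [0.55644041 0.04239201 0.03994825] 0.601031497610364
```

View pics/w6.png

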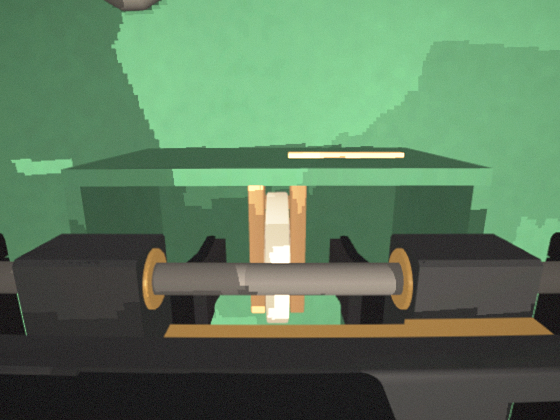

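View pics/s6.png

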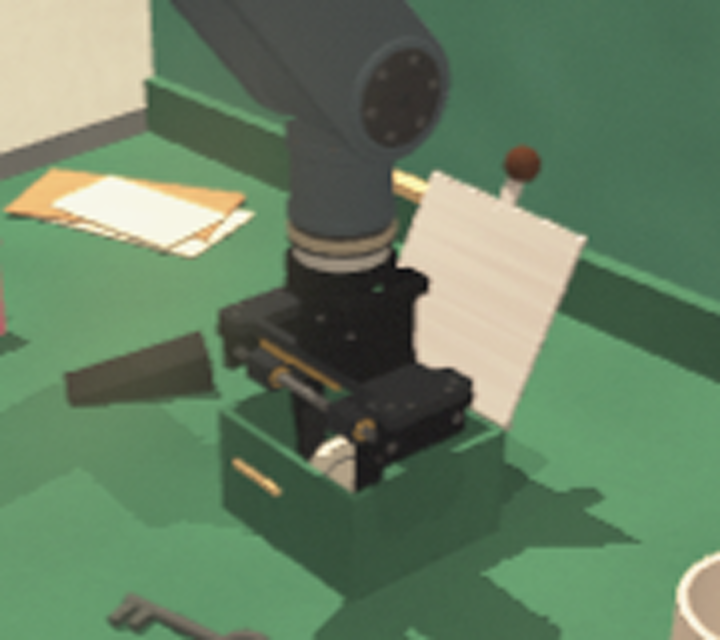

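The token, at (278,250), stands between the fingers. I'll grip and lift it.

>>> send_rows(
  moves=[0, 0, 0, 0, 0, 0, -1, 0, 0, 0, 0, 0, 0, -1, 0, 0, 0, 0, 0, 0, -1, 0, 0, 0, 0, 0, 0, -1, 0, 0, 0, 0, 0, 0, -1, 0, 0, 0, 0, 0, 0, -1, 0, 0, 0, 0, 0, 0, -1, 0, 0, 0, 0, 0, 0, -1, 0, 0, 0, 0, 0, 1, -1, 0, 0, 0, 0, 0, 2, -1, 0, 0, 0, 0, 0, 3, -1, 0, 0, 0, 0, 0, 4, -1, 0, 0, 0, 0, 0, 4, -1, 0, 0, 0, 0, 0, 4, -1, 0, 0, 0, 0, 0, 2, -1, 0, 0, 0, 0, 0, 0, -1],
)

```text
time_s: 10.65
position: [0.5577, 0.0423, 0.2435]
tcp_rot: [[-0.998, 0.067, 0.009], [0.067, 0.998, -0.001], [-0.009, -0.0, -1.0]]
force: [0.7, -0.2, -0.8]
opening: 0.115
```

Run:
```python
from h import *
s=read_state();print(s["force"],s["position"],s["opening"])
c=capture("side");save(c,"s7",(220,50,460,300),3)
c=capture("scene");save(c,"c7",(90,120,340,280),3)
```

```text
[ 0.71714087 -0.16085235 -0.77877744] [0.55774683 0.0423115  0.24345914] 0.11541967071277177
```

View pics/s7.png

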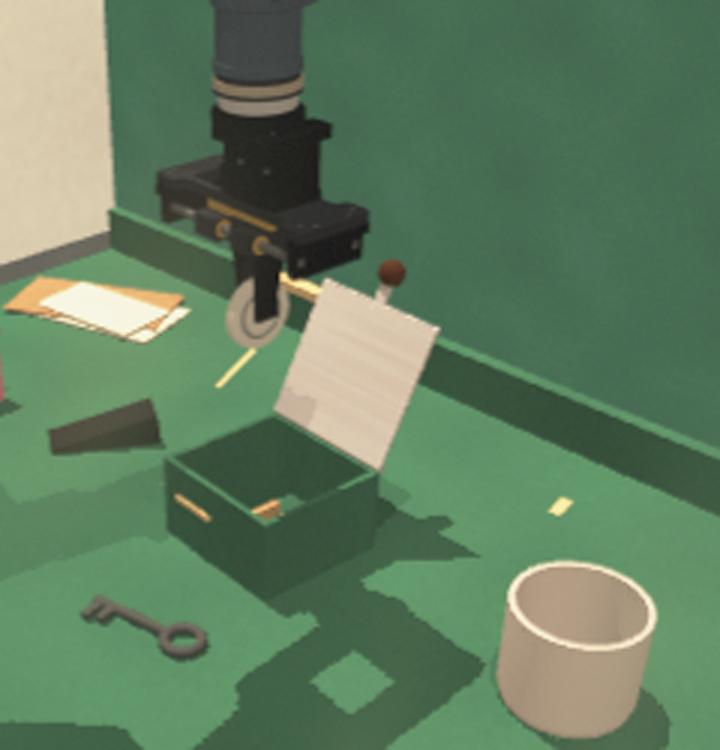

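View pics/c7.png

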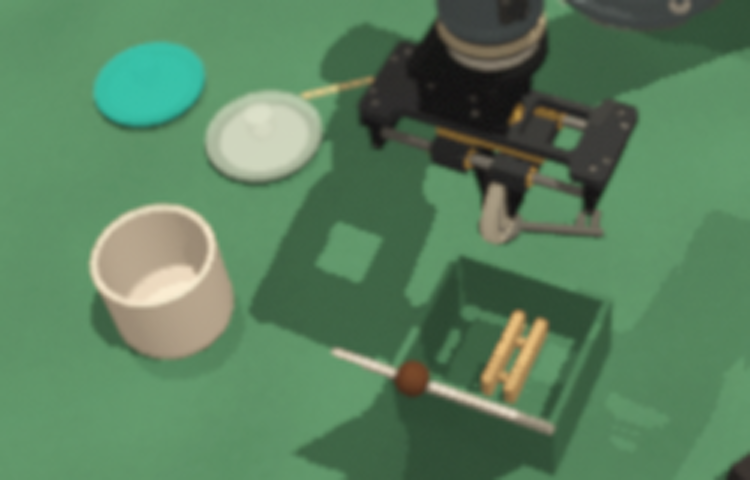

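>>> send_rows(
  moves=[0, 0, 0, 0, -4, 0, -1, 0, 0, 0, 0.5, -4, 0, -1, 0, 0, 0, 1.0, -4, 0, -1, 0, 0, 0, 2, -4, 0, -1, 0, 0, 0, 2, -4, 0, -1, 0, 0, 0, 2, -4, 0, -1, 0, 0, 0, 2, -4, 0, -1, 0, 0, 0, 0.5, -3, 0, -1, 0, 0, 0, 0, -1.7, 0, -1, 0, 0, 0, 0, 0, 0, -1, 0, 0, 0, 0, 0, 0, -1],
)

```text
time_s: 11.85
position: [0.6544, -0.2831, 0.2377]
tcp_rot: [[-0.998, 0.068, -0.003], [0.068, 0.998, 0.003], [0.003, 0.003, -1.0]]
force: [-0.4, 1.4, -0.4]
opening: 0.113
```

Run:
```python
from h import *
import pickle
cs={n:capture(n) for n in("scene","side","wrist")}
pickle.dump(cs,open("c3.pkl","wb"))
for n,c in cs.items(): save(c,n+"3")
s=read_state();print(s["force"],s["position"],s["opening"])
```

```text
[0.09146556 1.59410772 0.22039779] [ 0.65528649 -0.28237038  0.23917996] 0.1102407242840698
```

View pics/wrist3.png

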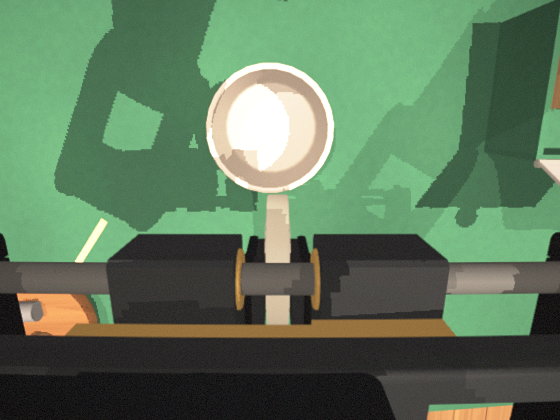

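View pics/scene3.png

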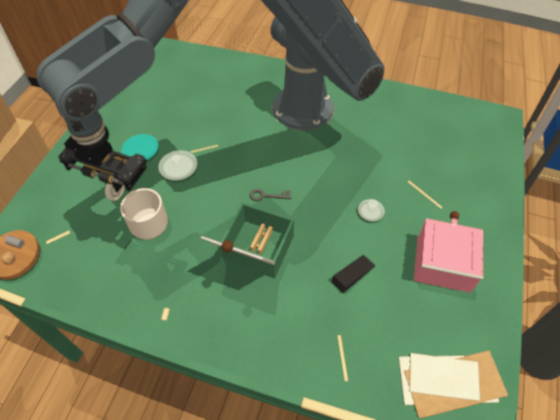

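Run:
```python
from h import *
import pickle
c=pickle.load(open("c3.pkl","rb"))["wrist"]
uv=[(207,128),(334,129),(270,62.5),(271,193),(225,83),(316,83),(225,173),(317,174)]
def circ(uv,z):
    P=onz(c,uv,z)[:,:2]; A=np.c_[2*P,np.ones(len(P))]; s=np.linalg.lstsq(A,(P**2).sum(1),rcond=None)[0]
    return s[:2].round(4), np.sqrt(s[2]+s[:2]@s[:2]).round(4), (np.hypot(*(P-s[:2]).T)).round(4)
print(circ(uv,.095))
# automatic: dark->mask of non-green
p=c["pixels"].astype(int); m=((p[...,1]<p[...,0]*1.05)&(p.sum(2)>250)).astype(np.uint8); m[200:]=0
ct=max(cv2.findContours(m,0,cv2.CHAIN_APPROX_NONE)[0],key=cv2.contourArea)
e=cv2.fitEllipse(cv2.convexHull(ct)); print(e); print(onz(c,[e[0]],.095))
print(circ(cv2.convexHull(ct).reshape(-1,2),.095)[:2])
```

```text
(array([ 0.5986, -0.2848]), np.float64(0.0555), array([0.0555, 0.0551, 0.056 , 0.0553, 0.0553, 0.0552, 0.0554, 0.0561]))
((269.35125732421875, 127.38826751708984), (127.95404815673828, 130.580078125), 175.07229614257812)
[[ 0.59557983 -0.28583335  0.095     ]]
(array([ 0.5979, -0.286 ]), np.float64(0.0557))
```

>>> send_rows(
  moves=[0, 0, 0, -2.7, -0.15, 0, -1, 0, 0, 0, -3, -0.1, 0, -1, 0, 0, 0, 0, 0, 0, -1, 0, 0, 0, 0, 0, -3, -1, 0, 0, 0, 0, 0, -3, -1, 0, 0, 0, 0, 0, -3, -1, 0, 0, 0, 0, 0, -2, -1, 0, 0, 0, 0, 0, -2, -1, 0, 0, 0, 0, 0, -2, -1, 0, 0, 0, 0, 0, -2, -1, 0, 0, 0, 0, 0, -1.5, -1, 0, 0, 0, 0, 0, -1, -1, 0, 0, 0, 0, 0, 0, -1, 0, 0, 0, 0, 0, 0, -1],
)

```text
time_s: 13.4
position: [0.5991, -0.2871, 0.0446]
tcp_rot: [[-0.998, 0.067, 0.001], [0.067, 0.998, -0.001], [-0.001, -0.0, -1.0]]
force: [0.0, -0.2, -0.5]
opening: 0.113
```

Run:
```python
from h import *
s=read_state();print(s["force"],s["position"],s["opening"])
c=capture("side");save(c,"s8",(300,150,500,310),4)
```

```text
[ 0.04197524 -0.180261   -0.47860152] [ 0.59912722 -0.28710271  0.04464839] 0.11326463061498841
```

View pics/s8.png

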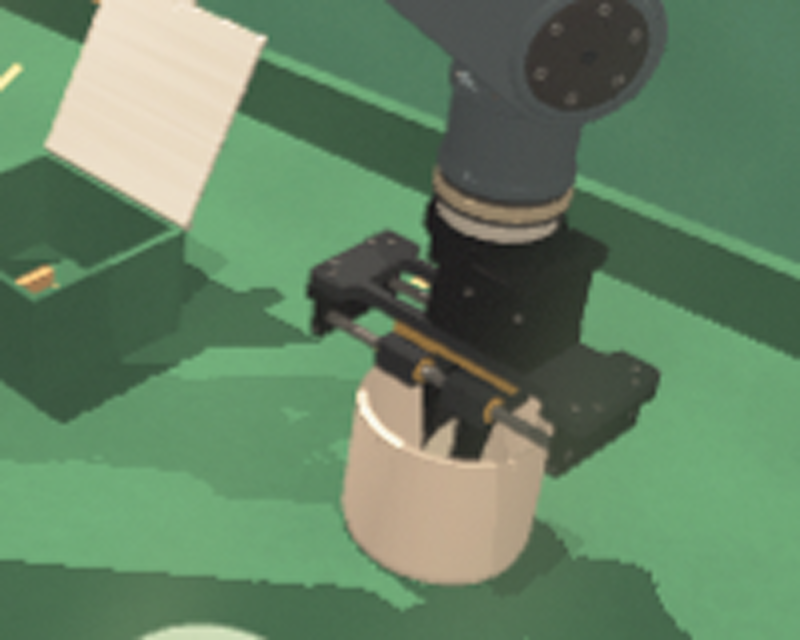

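>>> send_rows(
  moves=[0, 0, 0, 0, 0, -0.5, -1, 0, 0, 0, 0, 0, 0, -1, 0, 0, 0, 0, 0, 0, -0.4, 0, 0, 0, 0, 0, 0, -0.4, 0, 0, 0, 0, 0, 0, -0.4, 0, 0, 0, 0, 0, 0, -0.4, 0, 0, 0, 0, 0, 1, -0.4, 0, 0, 0, 0, 0, 1.5, -0.4, 0, 0, 0, 0, 0, 2, -0.4, 0, 0, 0, 0, 0, 3, -0.4, 0, 0, 0, 0, 0, 4, -0.4, 0, 0, 0, 0, 0, 4, -0.4, 0, 0, 0, 2.5, 0, 3, -0.4, 0, 0, 0, 3, 0, 1, -0.4, 0, 0, 0, 0, 0, 0, -0.4, 0, 0, 0, 0, 0, 0, -0.4],
)

```text
time_s: 15.05
position: [0.6535, -0.2867, 0.2352]
tcp_rot: [[-0.998, 0.067, 0.0], [0.067, 0.998, -0.001], [-0.0, -0.001, -1.0]]
force: [-0.5, -0.0, -0.9]
opening: 0.295
```

Run:
```python
from h import *
import pickle
cs={n:capture(n) for n in("scene","side","wrist")}
pickle.dump(cs,open("c4.pkl","wb"))
s=read_state();print(s["force"],s["position"],s["opening"])
save(cs["scene"],"c9",(90,120,340,280),3);save(cs["wrist"],"w9")
```

```text
[ 0.81217425 -0.20653262 -0.70168177] [ 0.65203352 -0.28658471  0.233321  ] 0.29814260137101906
```

View pics/w9.png

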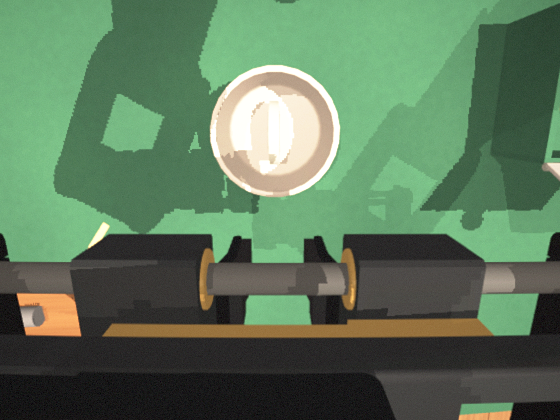

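View pics/c9.png

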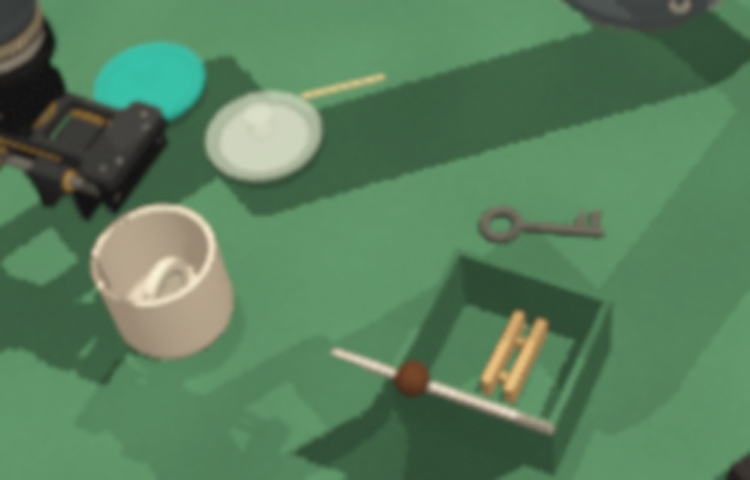

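The jar now holds the token: wrist view (268,130), token on edge. The jar hasn't moved. Next I'll look at the lid from the wrist.

>>> send_rows(
  moves=[0, 0, 0, -2, 0, 0, 0.2, 0, 0, 0, -3, 0, 0, 0.2, 0, 0, 0, -3, -0.1, 0, 0.2, 0, 0, 0, -3, -0.2, 0, 0.2, 0, 0, 0, -3, -0.2, 0, 0.2, 0, 0, 0, -3, -0.2, 0, 0.2, 0, 0, 0, -2.3, -0.1, 0, 0.2, 0, 0, 0, -1, 0, 0, 0.2, 0, 0, 0, 0, 0, 0, 0.2, 0, 0, 0, 0, 0, 0, 0.2],
)

```text
time_s: 16.2
position: [0.4512, -0.2954, 0.2343]
tcp_rot: [[-0.998, 0.068, 0.001], [0.068, 0.998, -0.0], [-0.001, -0.0, -1.0]]
force: [0.5, 0.7, -0.9]
opening: 0.598
```

Run:
```python
from h import *
import pickle
cs={n:capture(n) for n in("scene","side","wrist")}
pickle.dump(cs,open("c5.pkl","wb"))
s=read_state();print(s["force"],s["position"],s["opening"],s["joint_positions"].round(0))
save(cs["side"],"s10",(260,150,520,350),3);save(cs["wrist"],"w10")
print(proj(cs["wrist"],[.378,-.2945,.046]))
```

```text
[ 0.21864563 -0.24942474  1.40466173] [ 0.45161152 -0.29518028  0.23408807] 0.6031451020324416 [ -45.   23.   94.    0.   64. -131.]
[[273.92160622 110.80446971]]
```

View pics/w10.png

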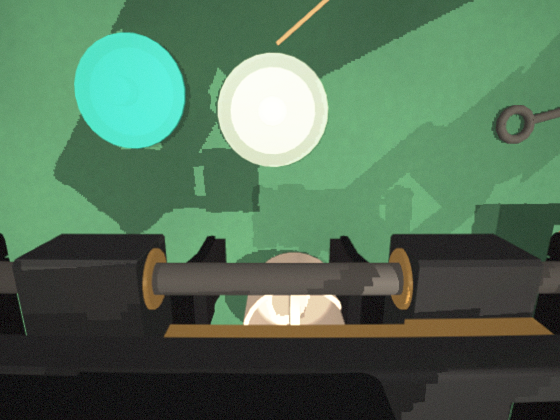

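View pics/s10.png

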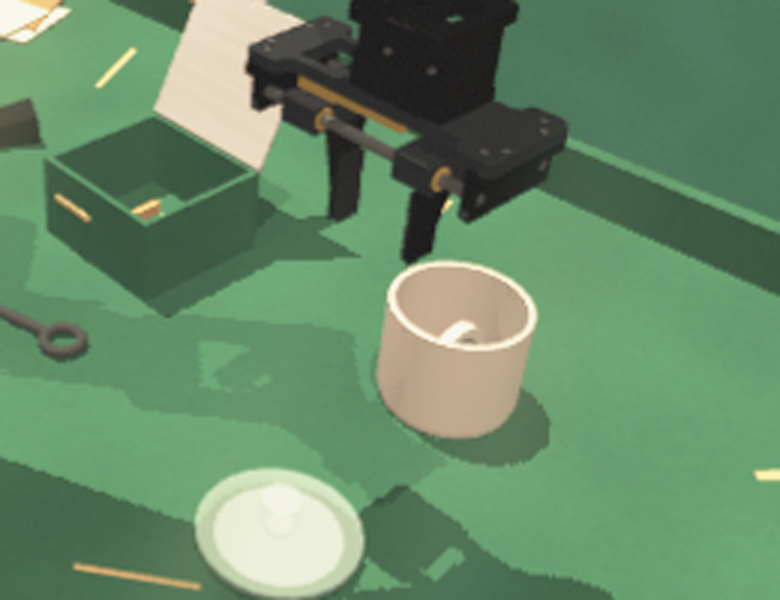

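Run:
```python
from h import *
import pickle
cs=pickle.load(open("c5.pkl","rb"));c=cs["wrist"]
def circ(c,uv,z):
    P=onz(c,uv,z)[:,:2]; A=np.c_[2*P,np.ones(len(P))]; s=np.linalg.lstsq(A,(P**2).sum(1),rcond=None)[0]
    return s[:2].round(4), np.sqrt(s[2]+s[:2]@s[:2]).round(4)
print(circ(c,[(218,109),(328,109),(272,53),(272,167),(235,68),(311,68),(233,150),(313,149)],.012))
S=lambda x,y:(260+x/3,150+y/3)
print(circ(cs["side"],[S(*q) for q in[(195,535),(275,467),(364,545),(290,598),(215,490),(340,495),(225,582),(350,578)]],.012))
print("knob top",onz(cs["side"],[S(280,495)],.046))
c=pickle.load(open("c4.pkl","rb"))["wrist"]
print("jar",circ(c,[(209,130),(340,131),(275,65.5),(275,196.5),(228,86),(322,86),(228,177),(322,177)],.095))
```

```text
(array([ 0.3785, -0.296 ]), np.float64(0.0598))
(array([ 0.3768, -0.2981]), np.float64(0.0601))
knob top [[ 0.37707868 -0.29578088  0.046     ]]
jar (array([ 0.5982, -0.2857]), np.float64(0.0557))
```

>>> send_rows(
  moves=[0, 0, 0, -3.5, -0.1, -1, 0.2, 0, 0, 0, -3.85, 0, -2, 0.2, 0, 0, 0, 0, 0, -3, 0.2, 0, 0, 0, 0, 0, -3, 0.2, 0, 0, 0, 0, 0, -3, 0.2, 0, 0, 0, 0, 0, -3, 0.2, 0, 0, 0, 0, 0, -2, 0.2, 0, 0, 0, 0, 0, -2, 0.2, 0, 0, 0, 0, 0, -1.2, 0.2, 0, 0, 0, 0, 0, -0.6, 0.2, 0, 0, 0, 0, 0, 0, 0.2, 0, 0, 0, 0, 0, 0, 0.2],
)

```text
time_s: 17.55
position: [0.3775, -0.2964, 0.0266]
tcp_rot: [[-0.998, 0.067, 0.001], [0.067, 0.998, -0.001], [-0.001, -0.001, -1.0]]
force: [-0.8, 0.1, -0.3]
opening: 0.6
```

Run:
```python
from h import *
s=read_state();print(s["force"],s["position"],s["opening"])
c=capture("wrist");save(c,"w11")
c=capture("side");save(c,"s11",(280,240,440,370),4.5)
```

```text
[-0.83385993  0.0835872  -0.26343598] [ 0.37752471 -0.296395    0.02660518] 0.5997780705947635
```

View pics/w11.png

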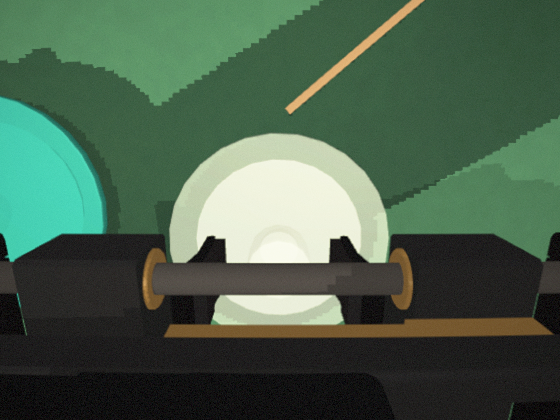

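View pics/s11.png

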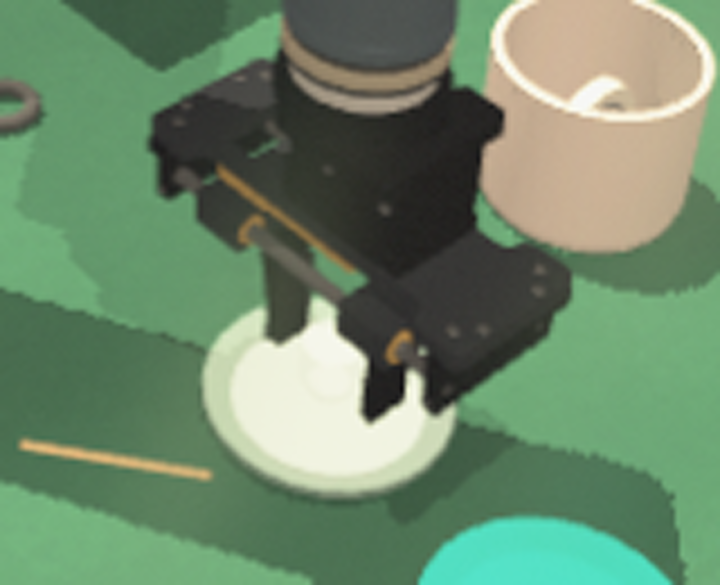

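>>> send_rows(
  moves=[0, 0, 0, 0, 0, -0.6, 0.2, 0, 0, 0, 0, 0, 0, 0.2, 0, 0, 0, 0, 0, 0, -1, 0, 0, 0, 0, 0, 0, -1, 0, 0, 0, 0, 0, 0, -1, 0, 0, 0, 0, 0, 0, -1, 0, 0, 0, 0, 0, 0, -1, 0, 0, 0, 0, 0, 0, -1, 0, 0, 0, 0, 0, 0, -1, 0, 0, 0, 0, 0, 0.5, -1, 0, 0, 0, 0, 0, 1, -1, 0, 0, 0, 0, 0, 2, -1, 0, 0, 0, 0, 0, 3, -1, 0, 0, 0, 0, 0, 3, -1, 0, 0, 0, 0, 0, 3, -1, 0, 0, 0, 0, 0, 3, -1, 0, 0, 0, 0, 0, 1.5, -1, 0, 0, 0, 0, 0, 0, -1],
)

```text
time_s: 19.45
position: [0.378, -0.297, 0.1929]
tcp_rot: [[-0.998, 0.067, 0.004], [0.067, 0.998, -0.005], [-0.004, -0.005, -1.0]]
force: [0.8, -0.4, -2.8]
opening: 0.333
```

Run:
```python
from h import *
import pickle
cs={n:capture(n) for n in("scene","side","wrist")}
pickle.dump(cs,open("c6.pkl","wb"))
s=read_state();print(s["force"],s["moment"],s["position"],s["opening"])
save(cs["wrist"],"w12")
save(cs["side"],"s12",(260,130,480,300),3.5)
save(cs["scene"],"c12",(90,90,290,260),3.5)
```

```text
[ 0.06761776  0.88159771 -2.42131484] [ 0.20715902 -0.06979103  0.00370747] [ 0.37642244 -0.29519693  0.18955364] 0.33595536530782905
```

View pics/w12.png

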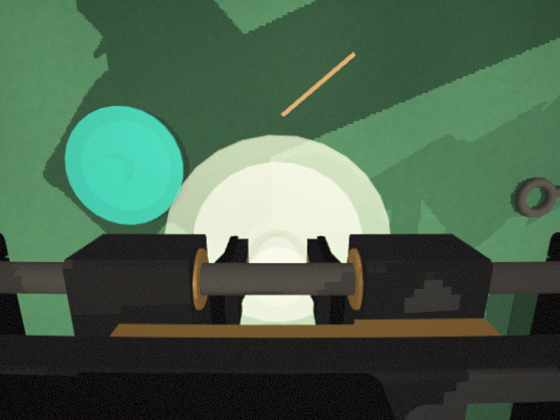

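View pics/s12.png

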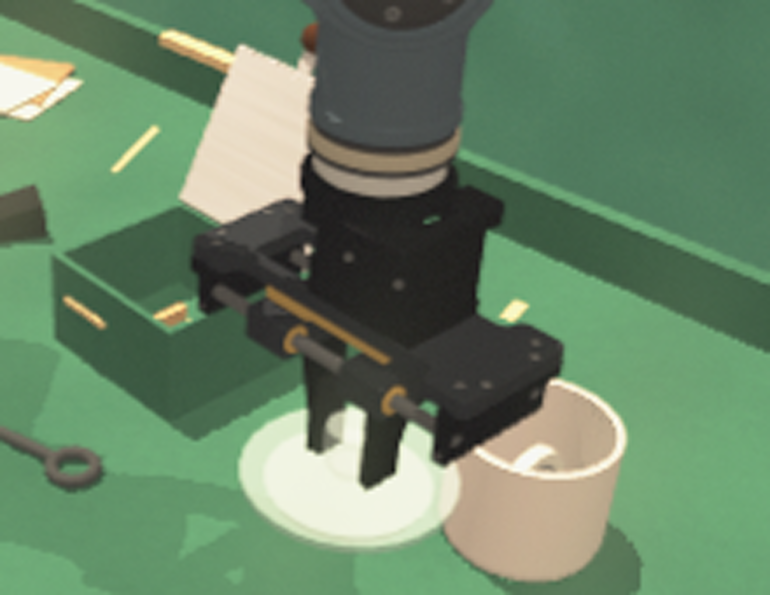

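View pics/c12.png

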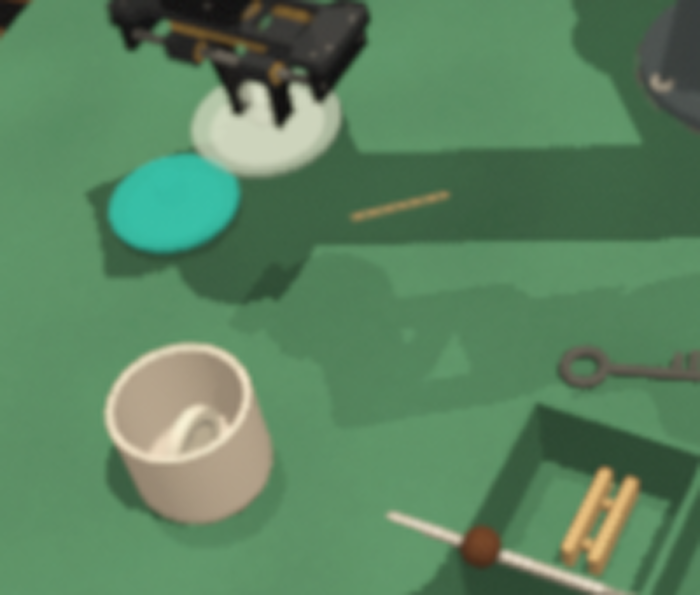

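>>> send_rows(
  moves=[0, 0, 0, 0.5, 0, 0, -1, 0, 0, 0, 1, 0, 0, -1, 0, 0, 0, 2, 0.1, 0, -1, 0, 0, 0, 2.5, 0.2, 0, -1, 0, 0, 0, 2.5, 0.2, 0, -1, 0, 0, 0, 2.5, 0.2, 0, -1, 0, 0, 0, 2.5, 0.1, 0, -1, 0, 0, 0, 2.5, 0.1, 0, -1, 0, 0, 0, 2.5, 0.1, 0, -1, 0, 0, 0, 2, 0, 0, -1, 0, 0, 0, 1, 0, 0, -1, 0, 0, 0, 0.45, 0, 0, -1, 0, 0, 0, 0, 0, -2, -1, 0, 0, 0, 0, 0, -2, -1, 0, 0, 0, 0, 0, -1, -1, 0, 0, 0, 0, 0, 0, -1, 0, 0, 0, 0, 0, 0, -1],
)

```text
time_s: 21.3
position: [0.5965, -0.2863, 0.1404]
tcp_rot: [[-0.998, 0.068, 0.0], [0.068, 0.998, -0.0], [-0.0, -0.0, -1.0]]
force: [0.6, -0.1, -2.2]
opening: 0.337
```

Run:
```python
from h import *
import pickle
cs={n:capture(n) for n in("scene","side","wrist")}
pickle.dump(cs,open("c7.pkl","wb"))
s=read_state();print(s["force"],s["moment"],s["position"],s["opening"],s["tcp_rot"][:,2])
save(cs["wrist"],"w13")
save(cs["side"],"s13",(330,170,490,310),4.5)
save(cs["scene"],"c13",(90,150,230,270),5)
```

```text
[ 0.26128261 -0.04698222 -2.41204607] [ 0.10915538 -0.02815108  0.01777388] [ 0.59721965 -0.28660535  0.14144523] 0.3368103134417037 [ 0.00195898 -0.00142899 -0.99999706]
```

View pics/w13.png

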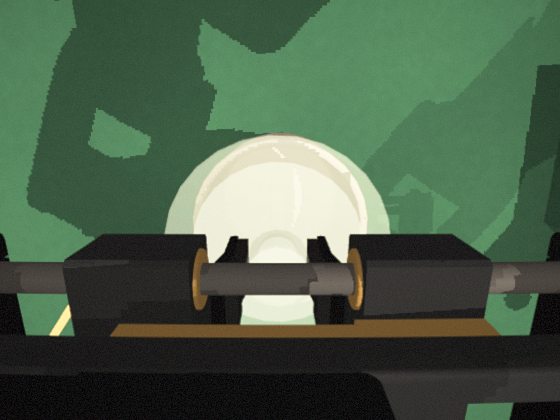

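View pics/s13.png

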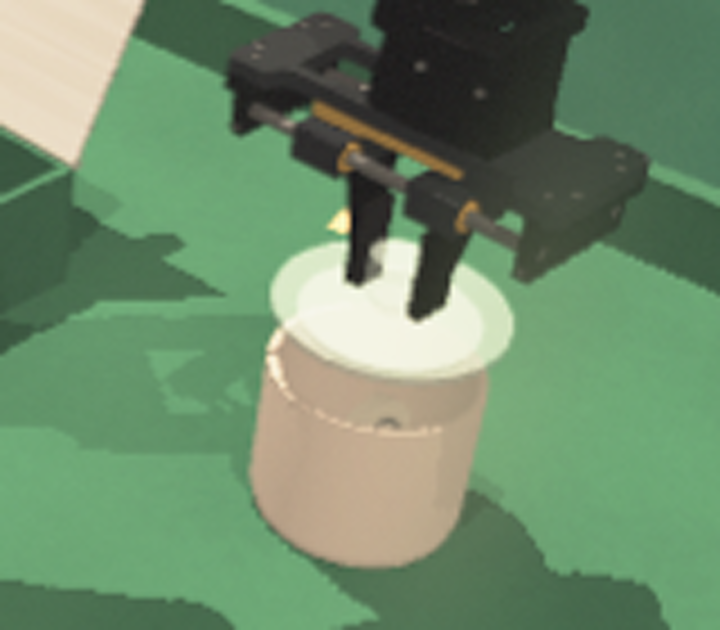

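View pics/c13.png

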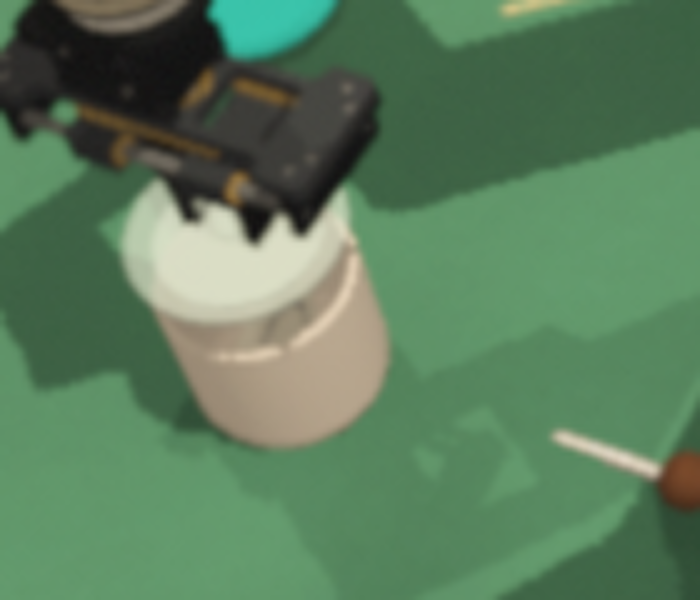

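Run:
```python
from h import *
import pickle
cs=pickle.load(open("c7.pkl","rb"))
th=np.linspace(0,2*np.pi,72,endpoint=False)
def ring(cx,cy,z,r): return np.c_[cx+r*np.cos(th),cy+r*np.sin(th),0*th+z]
for n,crop,s in(("wrist",(140,100,420,260),2.8),("side",(330,170,490,310),4.5),("scene",(90,150,230,270),5)):
    c=cs[n]; im=c["pixels"][:,:,::-1].copy(); im=im[crop[1]:crop[3],crop[0]:crop[2]]; im=cv2.resize(im,None,fx=s,fy=s,interpolation=cv2.INTER_CUBIC)
    for (cx,cy,z,r,col) in((.598,-.2855,.095,.056,(0,0,255)),(.598,-.2860,.1205+.014,.060,(255,0,0)),(.598,-.2855,.095,.051,(0,255,255))):
        for u in proj(c,ring(cx,cy,z,r)):
            cv2.circle(im,tuple(int(v) for v in (u-np.array(crop[:2])+.5)*s),2,col,-1)
    cv2.imwrite(f"pics/ov_{n}.png",im)
```

```text
(no output)
```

View pics/ov_wrist.png

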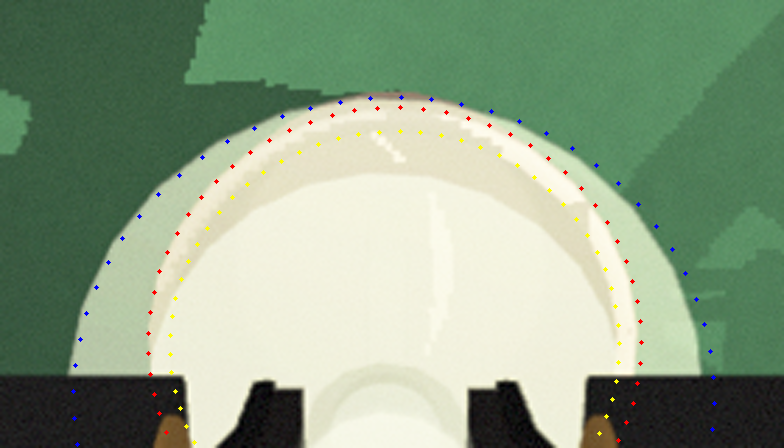

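View pics/ov_side.png

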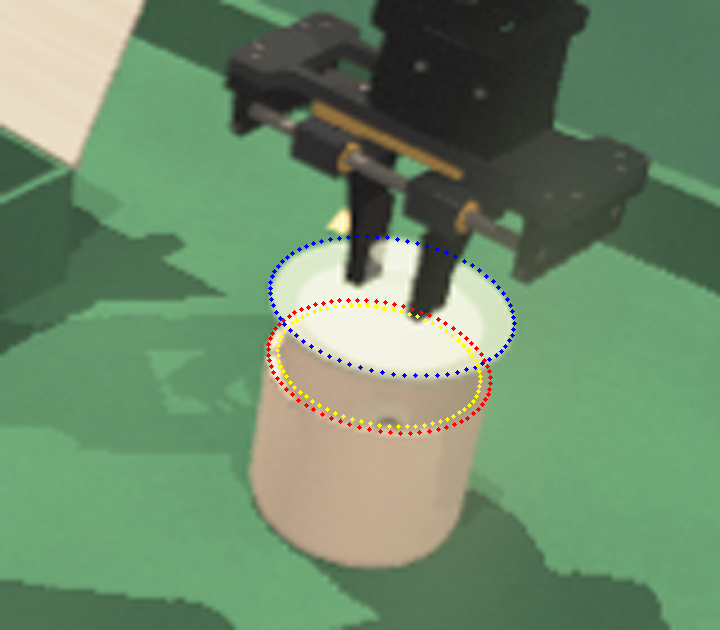

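View pics/ov_scene.png

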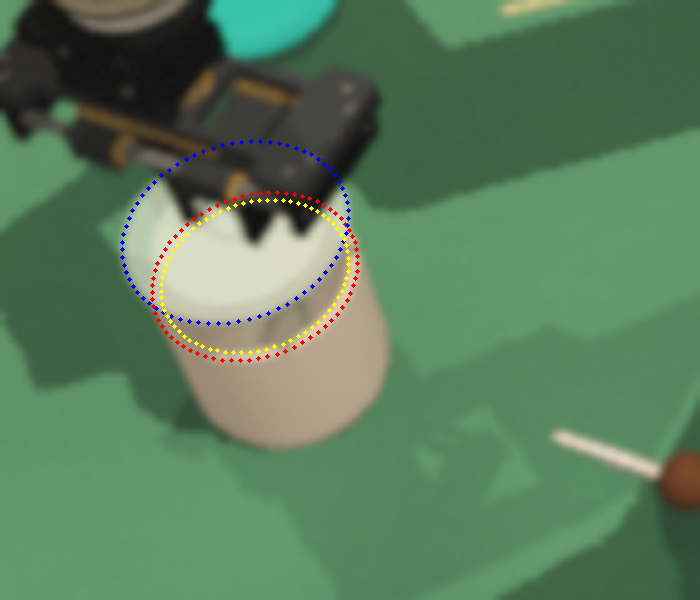

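>>> send_rows(
  moves=[0, 0, 0, 0, 0.1, -0.8, -1, 0, 0, 0, 0, 0, -0.8, -1, 0, 0, 0, 0, 0, -0.5, -1, 0, 0, 0, 0, 0, -0.4, -1, 0, 0, 0, 0, 0, -0.3, -1, 0, 0, 0, 0, 0, 0, -1, 0, 0, 0, 0, 0, 0, -1],
)

```text
time_s: 22.15
position: [0.5967, -0.2851, 0.1121]
tcp_rot: [[-0.998, 0.067, 0.0], [0.067, 0.998, -0.0], [-0.0, -0.0, -1.0]]
force: [0.1, -0.5, -1.6]
opening: 0.338
```

>>> send_rows(
  moves=[0, 0, 0, 0, 0, -0.1, -1, 0, 0, 0, 0, 0, -0.1, -1, 0, 0, 0, 0, 0, -0.1, -1, 0, 0, 0, 0, 0, 0, -1, 0, 0, 0, 0, 0, 0, -1],
)

```text
time_s: 22.65
position: [0.5966, -0.285, 0.1091]
tcp_rot: [[-0.998, 0.068, -0.0], [0.068, 0.998, 0.0], [0.0, 0.0, -1.0]]
force: [-0.2, 0.8, -1.9]
opening: 0.335
```

>>> send_rows(
  moves=[0, 0, 0, 0, 0, -0.05, -1, 0, 0, 0, 0, 0, -0.05, -1, 0, 0, 0, 0, 0, 0, -1, 0, 0, 0, 0, 0, 0, -1],
)

```text
time_s: 23.05
position: [0.5965, -0.285, 0.1081]
tcp_rot: [[-0.998, 0.067, -0.0], [0.067, 0.998, 0.0], [0.0, 0.0, -1.0]]
force: [-0.2, 0.4, -2.2]
opening: 0.337
```

Run:
```python
from h import *
cs={n:capture(n) for n in("side","wrist")}
s=read_state();print(s["force"],s["position"],s["opening"])
save(cs["side"],"s14",(330,170,490,310),4.5);save(cs["wrist"],"w14",(140,100,420,260),2.8)
```

```text
[-0.31580697  0.12988795 -2.6889307 ] [ 0.59658756 -0.28505137  0.10816721] 0.33868713793296223
```

View pics/s14.png

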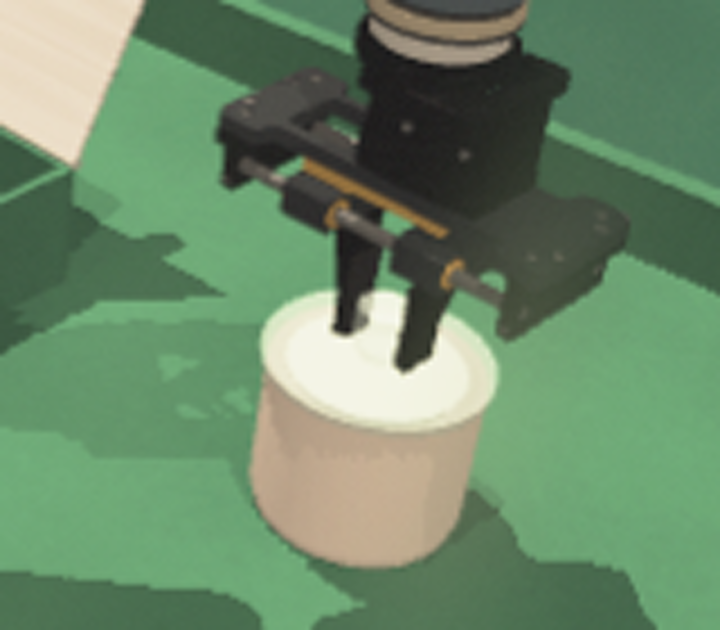

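View pics/w14.png

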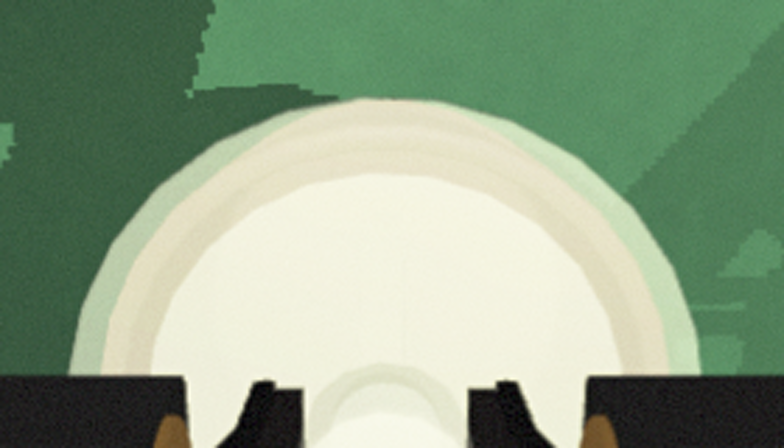

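The lid is centred in y, but the rim reaches the lid edge at the top of the wrist view, so the lid sits about 3 mm too far in +x. It's still hanging free at -2.4 N, so I'll shift it -x before lowering.

>>> send_rows(
  moves=[0, 0, 0, 0, 0, 0.1, -1, 0, 0, 0, -0.15, 0, 0, -1, 0, 0, 0, -0.15, 0, 0, -1, 0, 0, 0, 0, 0, -0.1, -1, 0, 0, 0, 0, 0, 0, -1],
)

```text
time_s: 23.65
position: [0.5934, -0.285, 0.108]
tcp_rot: [[-0.998, 0.068, -0.0], [0.068, 0.998, 0.0], [0.0, 0.0, -1.0]]
force: [1.0, -0.4, -2.5]
opening: 0.339
```

Run:
```python
from h import *
cs={n:capture(n) for n in("side","wrist")}
s=read_state();print(s["force"],s["position"],s["opening"])
save(cs["wrist"],"w15",(140,100,420,260),2.8)
```

```text
[ 0.18658315 -0.27184766 -2.35031213] [ 0.5935644  -0.28502154  0.10806821] 0.33527066395879884
```

View pics/w15.png

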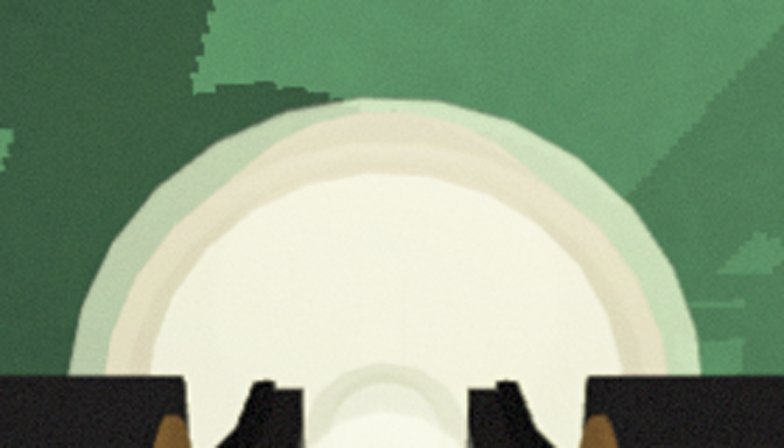

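>>> send_rows(
  moves=[0, 0, 0, -0.1, 0, 0, -1, 0, 0, 0, 0, 0, -0.05, -1, 0, 0, 0, 0, 0, -0.05, -1, 0, 0, 0, 0, 0, 0, -1, 0, 0, 0, 0, 0, 0, -1],
)

```text
time_s: 24.25
position: [0.5929, -0.2852, 0.1074]
tcp_rot: [[-0.998, 0.068, 0.001], [0.068, 0.998, -0.0], [-0.001, -0.0, -1.0]]
force: [0.1, -0.3, -1.2]
opening: 0.334
```

Run:
```python
from h import *
for i in range(3):
    s=read_state();print(s["force"],s["position"],s["opening"])
    capture("side")
```

```text
[ 0.08155204 -0.34468654 -1.16918508] [ 0.59291075 -0.285186    0.10735161] 0.33439091848524416
[ 1.43101158 -0.36487037 -0.97685555] [ 0.59289217 -0.28514515  0.10733008] 0.33707099670828006
[ 0.34737945 -0.58700128 -1.74983203] [ 0.59288472 -0.28516771  0.10731875] 0.3333543494428774
```

>>> send_rows(
  moves=[0, 0, 0, 0, 0, -0.05, -1, 0, 0, 0, 0, 0, 0, -1, 0, 0, 0, 0, 0, 0, -1],
)

```text
time_s: 24.7
position: [0.5929, -0.2852, 0.1072]
tcp_rot: [[-0.998, 0.068, 0.001], [0.068, 0.998, -0.0], [-0.001, -0.0, -1.0]]
force: [-0.3, 0.5, 2.7]
opening: 0.337
```

Run:
```python
from h import *
for i in range(2):
    s=read_state();print(s["force"],s["position"],s["opening"])
    c=capture("side")
save(c,"s16",(330,170,490,310),4.5)
```

```text
[-0.3276279   0.48775624  2.68750684] [ 0.59286279 -0.28517768  0.10720395] 0.3366648915005908
[0.56265862 0.43917959 3.48034601] [ 0.59288369 -0.28520635  0.10724331] 0.3398368474273224
```

View pics/s16.png

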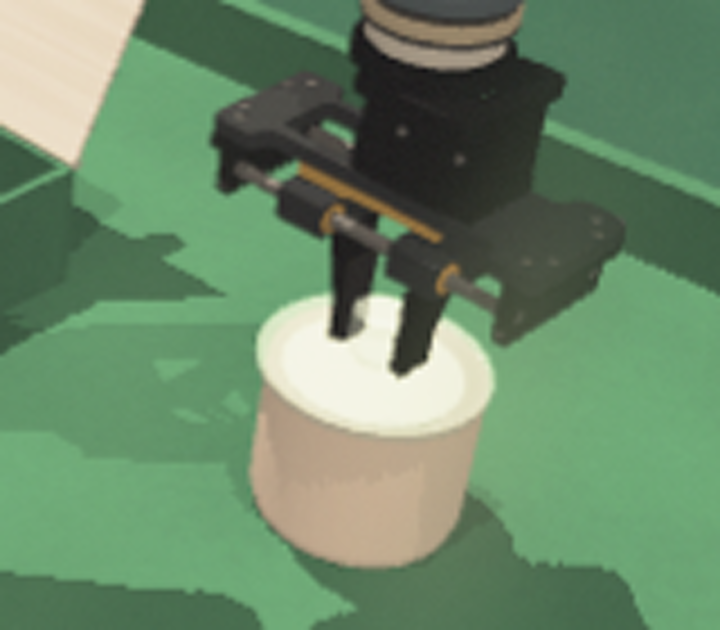

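Contact came at the expected seated height (TCP 0.1072) with about 5 N of load. I'll release and back off.

>>> send_rows(
  moves=[0, 0, 0, 0, 0, 0, -0.2, 0, 0, 0, 0, 0, 0, 0, 0, 0, 0, 0, 0, 0, 0.2, 0, 0, 0, 0, 0, 0, 0.2, 0, 0, 0, 0, 0, 0, 0.2, 0, 0, 0, 0, 0, 0.5, 0.2, 0, 0, 0, 0, 0, 1.5, 0.2, 0, 0, 0, 0, 0, 3, 0.2, 0, 0, 0, 0, 0, 4, 0.2, 0, 0, 0, 2, 0, 4, 0.2, 0, 0, 0, 4, 0, 2, 0.2, 0, 0, 0, 2, 0, 0, 0.2, 0, 0, 0, 0, 0, 0, 0.2, 0, 0, 0, 0, 0, 0, 0.2],
)

```text
time_s: 26.2
position: [0.6719, -0.2846, 0.2568]
tcp_rot: [[-0.998, 0.067, -0.001], [0.067, 0.998, 0.0], [0.001, 0.0, -1.0]]
force: [-0.6, 0.9, -0.2]
opening: 0.6
```

Run:
```python
from h import *
import pickle
cs={n:capture(n) for n in("scene","side","wrist")}
pickle.dump(cs,open("c8.pkl","wb"))
s=read_state();print(s["force"],s["position"],s["opening"])
save(cs["wrist"],"w17")
save(cs["side"],"s17",(330,170,490,310),4.5)
save(cs["scene"],"c17",(90,150,310,290),3.5)
```

```text
[-0.04039944  0.46181808  0.276642  ] [ 0.67110804 -0.28489134  0.25617832] 0.6004918869189215
```

View pics/w17.png

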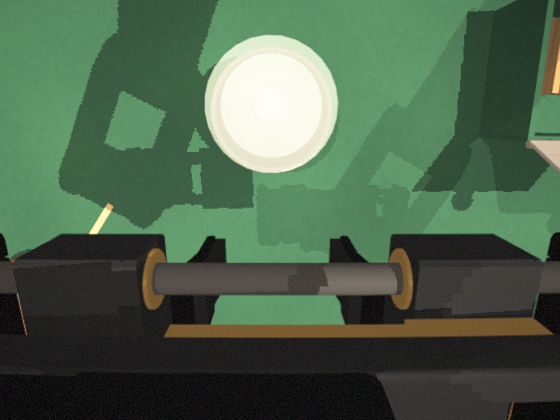

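View pics/s17.png

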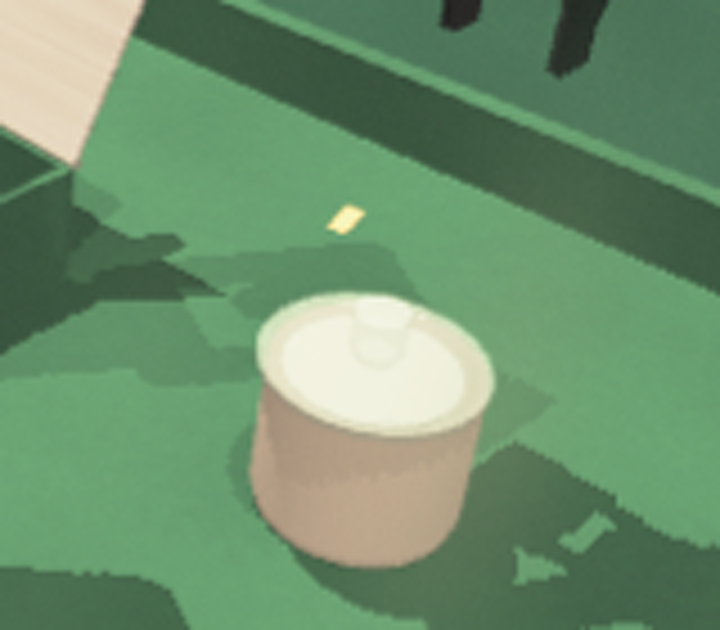

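View pics/c17.png

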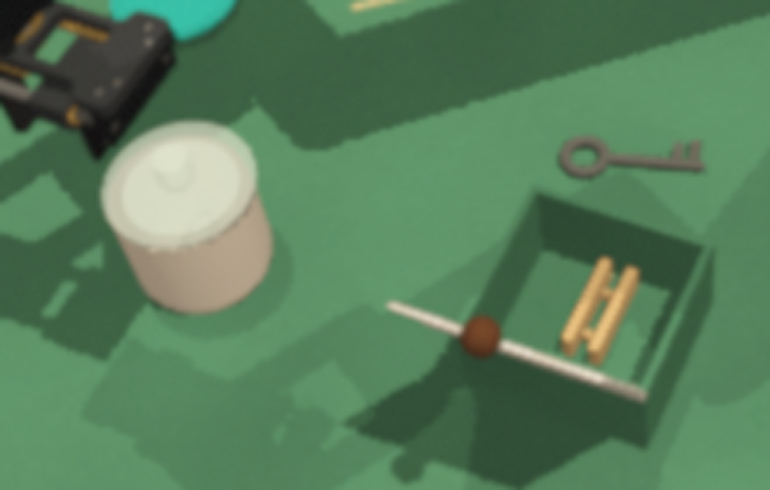

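Run:
```python
from h import *
import pickle
cs=pickle.load(open("c8.pkl","rb"))
save(cs["side"],"s18",(270,110,400,220),6)
def circ(c,uv,z):
    P=onz(c,uv,z)[:,:2]; A=np.c_[2*P,np.ones(len(P))]; s=np.linalg.lstsq(A,(P**2).sum(1),rcond=None)[0]
    return s[:2].round(4), np.sqrt(s[2]+s[:2]@s[:2]).round(4), (np.hypot(*(P-s[:2]).T)).round(4)
print(circ(cs["wrist"],[(205,104),(337.5,104),(271,36),(271,172.5),(224,56),(318,56),(224,152),(318,153)],.100))
S=lambda x,y:(330+x/4.5,170+y/4.5)
print(circ(cs["side"],[S(*q) for q in[(257,350),(355,291),(495,380),(400,437),(285,305),(450,320),(290,400),(470,418)]],.099))
```

```text
(array([ 0.5942, -0.2856]), np.float64(0.059), array([0.0591, 0.0591, 0.0589, 0.0588, 0.0591, 0.059 , 0.0591, 0.0591]))
(array([ 0.5934, -0.2867]), np.float64(0.06), array([0.0593, 0.061 , 0.0599, 0.0614, 0.0602, 0.0594, 0.0596, 0.0594]))
```

View pics/s18.png

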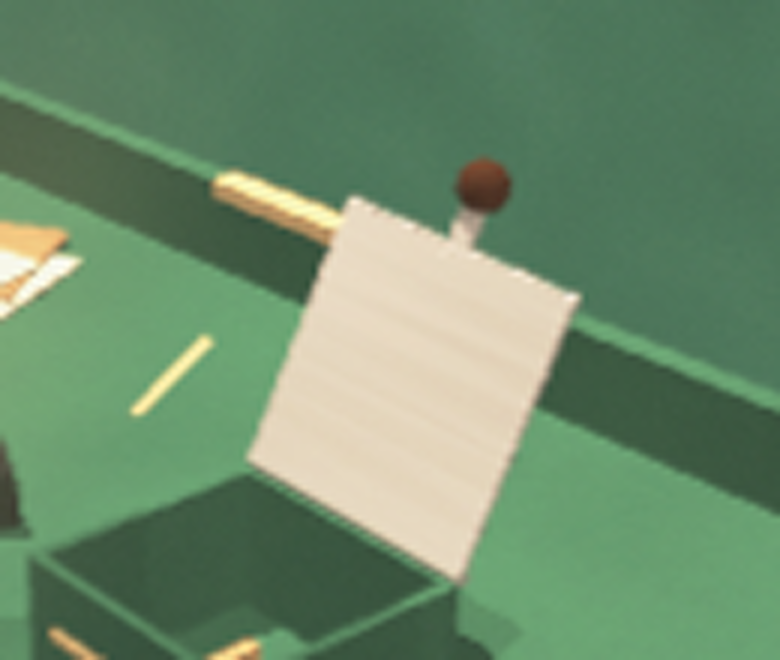

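Run:
```python
from h import *
import pickle
cs=pickle.load(open("c8.pkl","rb"))
P=tri([(cs["side"],(350.7,141.)),(cs["scene"],(227.4,246.3))]);print(P)
for n,u in(("side",(350.7,141.)),("scene",(227.4,246.3))): print(proj(cs[n],P)-u)
```

```text
[0.7229617  0.03056806 0.23654864]
[[-0.42286915 -0.05362779]]
[[-0.52877468  0.18249527]]
```

>>> send_rows(
  moves=[0, 0, 0, 0, 1, 2, 0.2, 0, 0, 0, 0, 3, 2, 0.2, 0, 0, 0, 0.5, 4, 0.5, 0.2, 0, 0, 0, 1, 4, 0, 0.2, 0, 0, 0, 1, 4, 0, 0.2, 0, 0, 0, 1, 4, 0, 0.2, 0, 0, 0, 1, 4, 0, 0.2, 0, 0, 0, 0.4, 4, 0, 0.2, 0, 0, 0, 0, 2.6, 0, 0.2, 0, 0, 0, 0, 1, 0, 0.2, 0, 0, 0, 0, 0, 0, 0.2, 0, 0, 0, 0, 0, 0, 0.2],
)

```text
time_s: 27.55
position: [0.7213, 0.0294, 0.3016]
tcp_rot: [[-0.998, 0.069, -0.0], [0.069, 0.998, -0.001], [0.0, -0.001, -1.0]]
force: [1.0, 0.4, -1.7]
opening: 0.597
```

Run:
```python
from h import *
cs={n:capture(n) for n in("scene","side","wrist")}
s=read_state();print(s["force"],s["position"],s["opening"])
save(cs["side"],"s19",(270,50,450,220),4)
save(cs["scene"],"c19",(150,120,320,280),4)
```

```text
[ 0.12467691  0.87173702 -1.02194554] [0.72155933 0.02886955 0.30160905] 0.6030582523860262
```

View pics/s19.png

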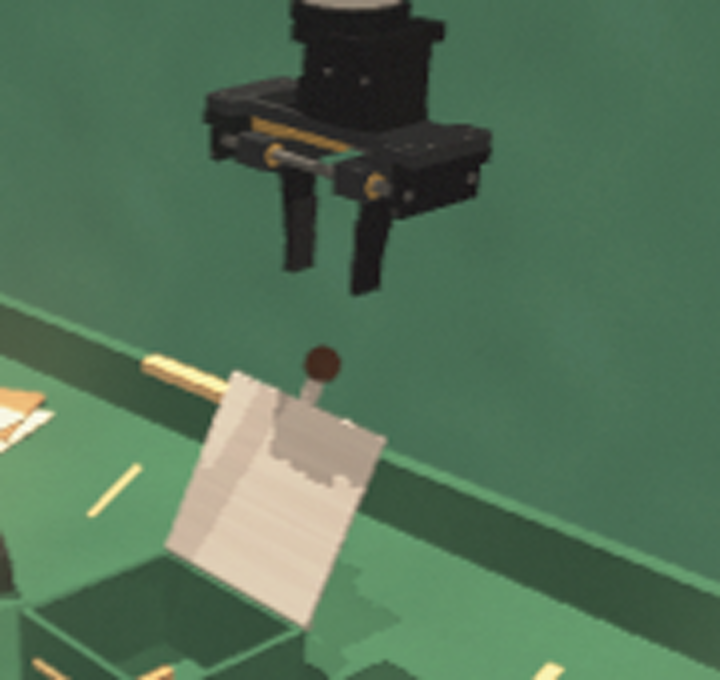

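View pics/c19.png

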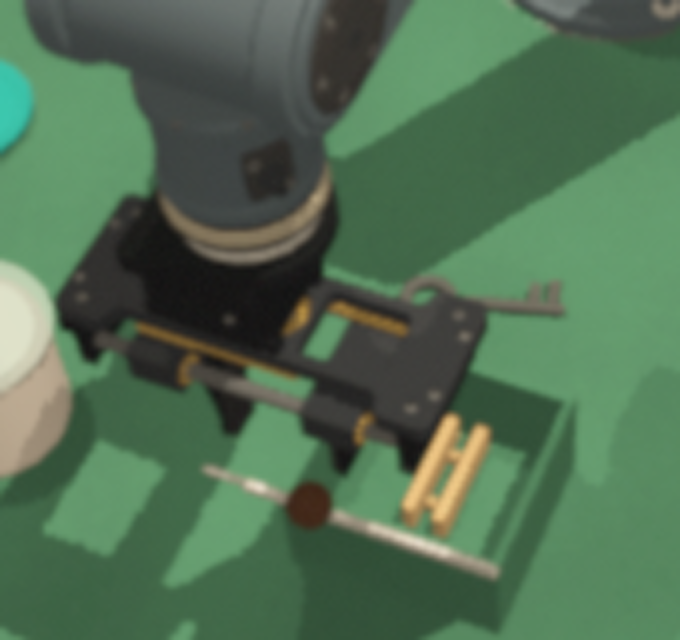

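>>> send_rows(
  moves=[0, 0, 0, 0, 0.2, -1.5, 0.2, 0, 0, 0, 0, 0, -2, 0.2, 0, 0, 0, 0, 0, -2, 0.2, 0, 0, 0, 0, 0, -1.5, 0.2, 0, 0, 0, 0, 0, -1, 0.2, 0, 0, 0, 0, 0, -0.55, 0.2, 0, 0, 0, 0, 0, 0, 0.2, 0, 0, 0, 0, 0, 0, -1, 0, 0, 0, 0, 0, 0, -1, 0, 0, 0, 0, 0, 0, -1, 0, 0, 0, 0, 0, 0, -1, 0, 0, 0, 0, 0, 0, -1, 0, 0, 0, 0, 0, 0, -1, 0, 0, 0, 0, 0, 0, -1],
)

```text
time_s: 29.1
position: [0.7218, 0.0316, 0.2167]
tcp_rot: [[-0.998, 0.068, 0.001], [0.068, 0.998, -0.002], [-0.001, -0.002, -1.0]]
force: [-0.7, -3.4, 2.5]
opening: 0.263
```

Run:
```python
from h import *
cs={n:capture(n) for n in("side",)}
s=read_state();print(s["force"],s["position"],s["opening"])
save(cs["side"],"s20",(270,50,450,220),4)
r=17.0; ex=np.array([np.cos(-.068),np.sin(-.068)])
a=np.linspace(2.035,0.0,26); x=-r*np.cos(a); z=r*np.sin(a)
for i in range(25):
    dx=x[i+1]-x[i]; print(round(a[i+1],2),(dx*ex).round(2).tolist(),round(z[i+1]-z[i],2))
```

```text
[-0.9248432  -5.79263361  2.51805665] [0.72186351 0.03165623 0.21660671] 0.26784315574105094
1.95 [-1.26, 0.09] 0.57
1.87 [-1.3, 0.09] 0.46
1.79 [-1.33, 0.09] 0.36
1.71 [-1.36, 0.09] 0.25
1.63 [-1.37, 0.09] 0.14
1.55 [-1.38, 0.09] 0.02
1.47 [-1.38, 0.09] -0.09
1.38 [-1.37, 0.09] -0.2
1.3 [-1.34, 0.09] -0.31
1.22 [-1.31, 0.09] -0.42
1.14 [-1.28, 0.09] -0.53
1.06 [-1.23, 0.08] -0.63
0.98 [-1.17, 0.08] -0.73
0.9 [-1.11, 0.08] -0.82
0.81 [-1.04, 0.07] -0.91
0.73 [-0.96, 0.07] -0.99
0.65 [-0.88, 0.06] -1.07
0.57 [-0.79, 0.05] -1.13
0.49 [-0.7, 0.05] -1.19
0.41 [-0.6, 0.04] -1.25
0.33 [-0.49, 0.03] -1.29
0.24 [-0.39, 0.03] -1.33
0.16 [-0.28, 0.02] -1.35
0.08 [-0.17, 0.01] -1.37
0.0 [-0.06, 0.0] -1.38
```

View pics/s20.png

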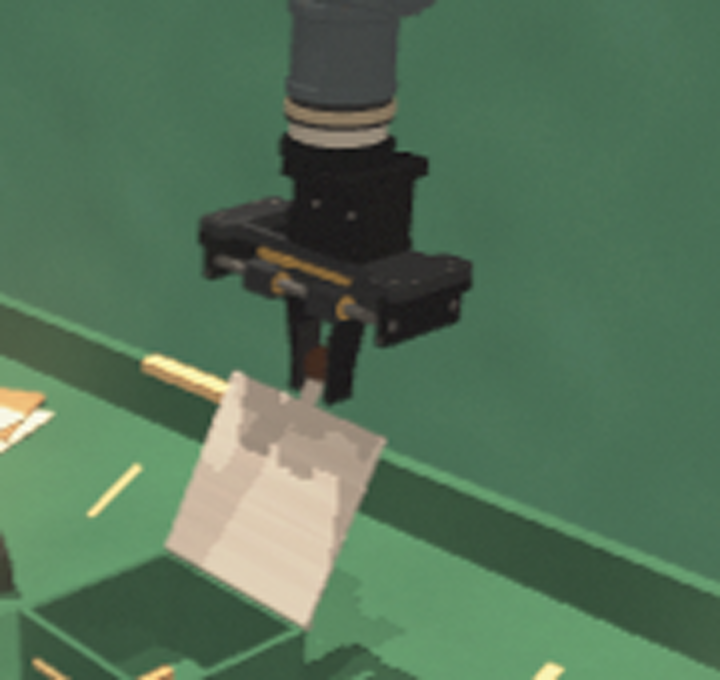

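>>> send_rows(
  moves=[0, 0, 0, -1.26, 0.09, 0.57, -1, 0, 0, 0, -1.3, 0.09, 0.46, -1, 0, 0, 0, -1.33, 0.09, 0.36, -1, 0, 0, 0, -1.36, 0.09, 0.25, -1, 0, 0, 0, -1.37, 0.09, 0.14, -1, 0, 0, 0, -1.38, 0.09, 0.02, -1, 0, 0, 0, -1.38, 0.09, -0.09, -1, 0, 0, 0, -1.37, 0.09, -0.2, -1, 0, 0, 0, -1.34, 0.09, -0.31, -1, 0, 0, 0, -1.31, 0.09, -0.42, -1, 0, 0, 0, -1.28, 0.09, -0.53, -1, 0, 0, 0, -1.23, 0.08, -0.63, -1, 0, 0, 0, 0, 0, 0, -1],
)

```text
time_s: 30.45
position: [0.5607, 0.0421, 0.2117]
tcp_rot: [[-0.998, 0.067, -0.002], [0.067, 0.998, -0.003], [0.002, -0.003, -1.0]]
force: [-1.8, -8.3, 0.1]
opening: 0.275
```

>>> send_rows(
  moves=[0, 0, 0, -1.17, 0.08, -0.73, -1, 0, 0, 0, -1.11, 0.08, -0.82, -1, 0, 0, 0, -1.04, 0.07, -0.91, -1, 0, 0, 0, -0.96, 0.07, -0.99, -1, 0, 0, 0, -0.88, 0.06, -1.07, -1, 0, 0, 0, -0.79, 0.05, -1.13, -1, 0, 0, 0, -0.7, 0.05, -1.19, -1, 0, 0, 0, -0.6, 0.04, -1.25, -1, 0, 0, 0, -0.49, 0.03, -1.29, -1, 0, 0, 0, -0.39, 0.03, -1.33, -1, 0, 0, 0, 0, 0, 0, -1],
)

```text
time_s: 31.55
position: [0.4813, 0.0474, 0.1042]
tcp_rot: [[-0.998, 0.066, -0.0], [0.066, 0.998, -0.003], [0.0, -0.003, -1.0]]
force: [-1.5, -12.4, -0.9]
opening: 0.271
```

>>> send_rows(
  moves=[0, 0, 0, -0.28, 0.02, -1.35, -1, 0, 0, 0, -0.17, 0.01, -1.0, -1, 0, 0, 0, 0, 0, -0.5, -1, 0, 0, 0, 0, 0, -0.5, -1, 0, 0, 0, 0, 0, 0, -1],
)

```text
time_s: 32.05
position: [0.4768, 0.0477, 0.0712]
tcp_rot: [[-0.998, 0.066, -0.001], [0.066, 0.998, -0.002], [0.0, -0.002, -1.0]]
force: [-2.6, -13.1, -1.0]
opening: 0.271
```

>>> send_rows(
  moves=[0, 0, 0, 0, -0.1, -0.2, -1, 0, 0, 0, 0, -0.1, -0.2, -1, 0, 0, 0, 0, 0, 0, -1, 0, 0, 0, 0, 0, 0, -1],
)

```text
time_s: 32.45
position: [0.4767, 0.0476, 0.0676]
tcp_rot: [[-0.998, 0.068, -0.0], [0.068, 0.998, -0.0], [0.0, -0.0, -1.0]]
force: [-0.4, -5.6, -1.6]
opening: 0.272
```

Run:
```python
from h import *
cs={n:capture(n) for n in("side",)}
s=read_state();print(s["force"],s["position"],s["opening"])
save(cs["side"],"s21",(250,130,400,260),5)
```

```text
[-1.61079863 -5.12339289 -2.35204676] [0.47672314 0.04756602 0.06766509] 0.2704152874894178
```

View pics/s21.png

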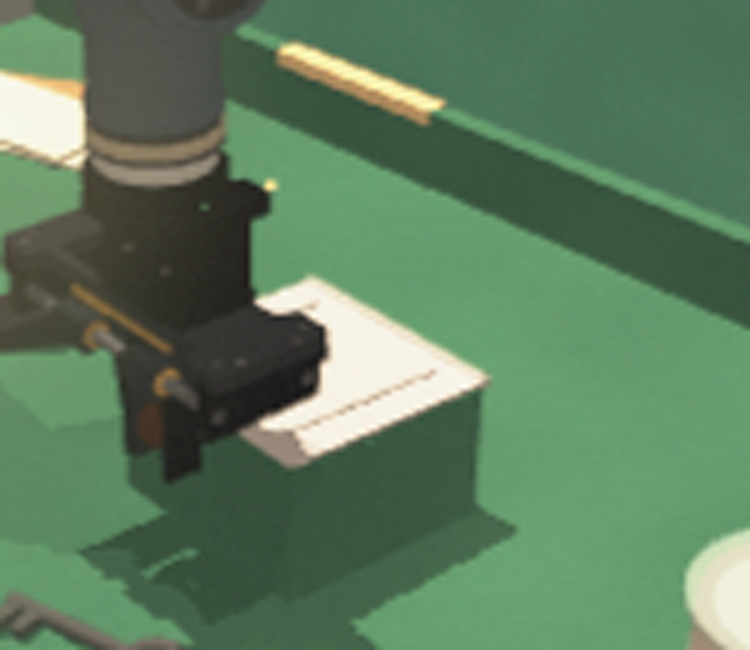

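>>> send_rows(
  moves=[0, 0, 0, 0, -0.1, -0.1, -1, 0, 0, 0, 0, 0, -0.1, -1, 0, 0, 0, 0, 0, 0, -1],
)

```text
time_s: 32.8
position: [0.4766, 0.0474, 0.0657]
tcp_rot: [[-0.998, 0.068, 0.0], [0.068, 0.998, 0.001], [-0.0, 0.001, -1.0]]
force: [-1.2, 2.2, 0.6]
opening: 0.277
```

>>> send_rows(
  moves=[0, 0, 0, 0, 0, -0.1, -1, 0, 0, 0, 0, 0, -0.1, -1, 0, 0, 0, 0, 0, 0, -1],
)

```text
time_s: 33.1
position: [0.4766, 0.0473, 0.0636]
tcp_rot: [[-0.998, 0.068, -0.0], [0.068, 0.998, 0.001], [0.0, 0.001, -1.0]]
force: [-0.0, 5.9, 0.2]
opening: 0.271
```

Run:
```python
from h import *
cs={n:capture(n) for n in("side","scene","wrist")}
s=read_state();print(s["force"],s["position"],s["opening"])
save(cs["side"],"s22",(250,130,400,260),5);save(cs["wrist"],"w22")
```

```text
[-0.06325377  5.5345676   0.36655646] [0.47660288 0.04726704 0.06361452] 0.2731279991475674
```

View pics/s22.png

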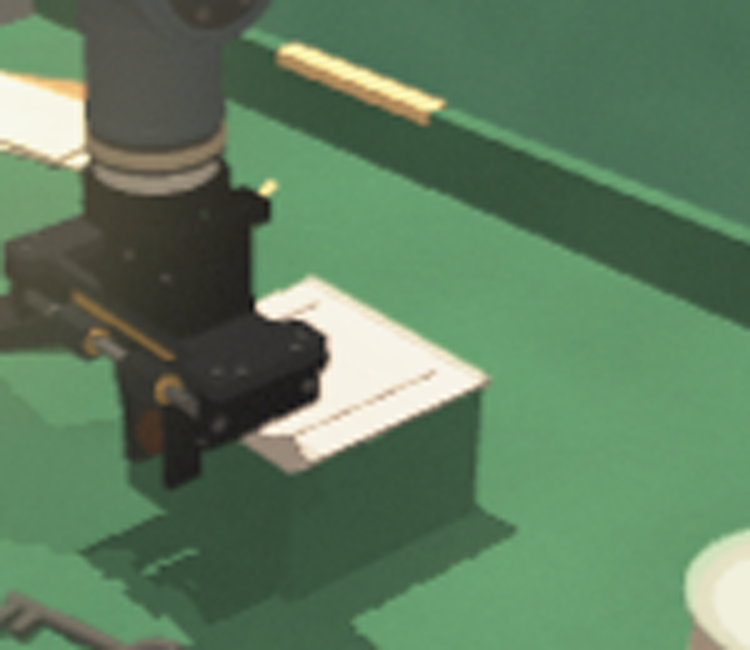

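View pics/w22.png

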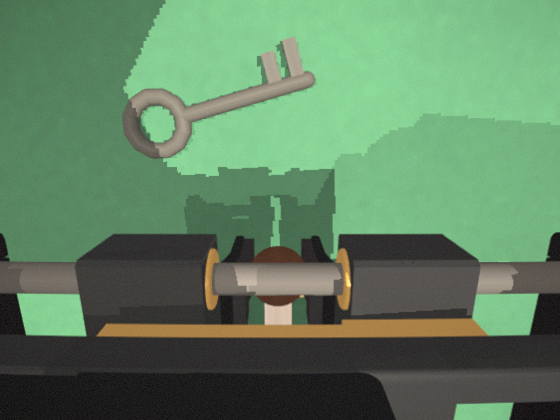

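>>> send_rows(
  moves=[0, 0, 0, 0, 0.05, -0.1, -1, 0, 0, 0, 0, 0.05, -0.1, -1, 0, 0, 0, 0, 0, 0, -1],
)

```text
time_s: 33.55
position: [0.4767, 0.0473, 0.0623]
tcp_rot: [[-0.998, 0.067, 0.0], [0.067, 0.998, -0.001], [-0.0, -0.0, -1.0]]
force: [-1.9, 1.3, 7.1]
opening: 0.272
```

>>> send_rows(
  moves=[0, 0, 0, 0, 0, -0.1, -1, 0, 0, 0, 0, 0, -0.1, -1, 0, 0, 0, 0, 0, 0, -1],
)

```text
time_s: 33.85
position: [0.4768, 0.0473, 0.0615]
tcp_rot: [[-0.998, 0.067, 0.001], [0.067, 0.998, -0.001], [-0.001, -0.0, -1.0]]
force: [-3.7, 1.7, 19.1]
opening: 0.268
```

Force rises to 19 N, so the flap is on its stop. I'll relieve the load, release and retreat.

>>> send_rows(
  moves=[0, 0, 0, 0, 0, 0.15, -1, 0, 0, 0, 0, 0, 0, -1, 0, 0, 0, 0, 0, 0, 0, 0, 0, 0, 0, 0, 0, 0.3, 0, 0, 0, 0, 0, 0, 0.3, 0, 0, 0, 0, 0, 0, 0.3, 0, 0, 0, 0, 0, 0, 0.3, 0, 0, 0, 0, 0, 1, 0.3, 0, 0, 0, 0, 0, 2, 0.3, 0, 0, 0, 0, 0, 3, 0.3, 0, 0, 0, 0, 0, 4, 0.3, 0, 0, 0, 0, 0, 3, 0.3, 0, 0, 0, 0, 0, 2, 0.3, 0, 0, 0, 0, 0, 0, 0.3, 0, 0, 0, 0, 0, 0, 0.3],
)

```text
time_s: 35.35
position: [0.4764, 0.0476, 0.2116]
tcp_rot: [[-0.998, 0.067, 0.001], [0.067, 0.998, -0.0], [-0.001, -0.0, -1.0]]
force: [-1.0, 1.0, -0.3]
opening: 0.654
```

Run:
```python
from h import *
import pickle
cs={n:capture(n) for n in("side","scene","wrist")}
pickle.dump(cs,open("c9.pkl","wb"))
s=read_state();print(s["force"],s["position"],s["opening"],s["time_s"])
save(cs["side"],"s23",(220,170,460,350),3.3);save(cs["wrist"],"w23");save(cs["scene"],"c23")
```

```text
[ 0.6754515  -0.32241791  0.65417011] [0.47562268 0.04767506 0.21004262] 0.6475769250819154 35.5
```

View pics/s23.png

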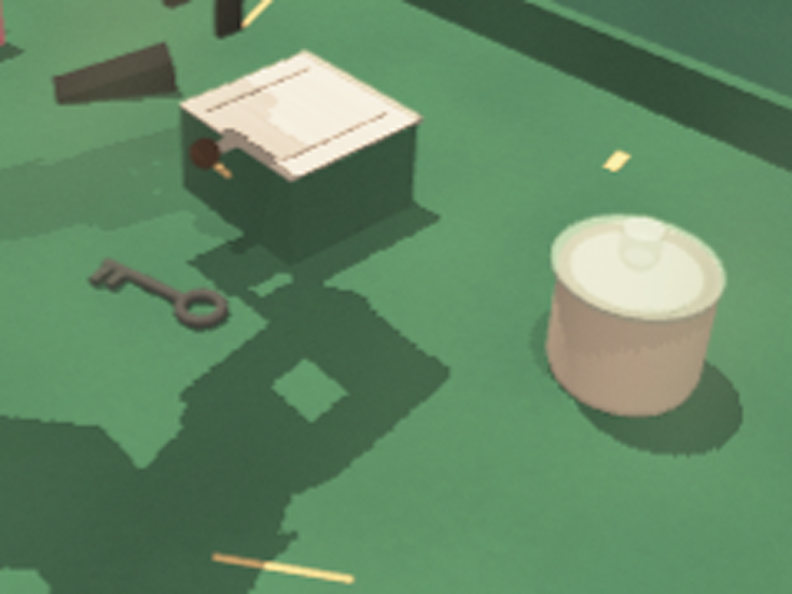

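View pics/w23.png

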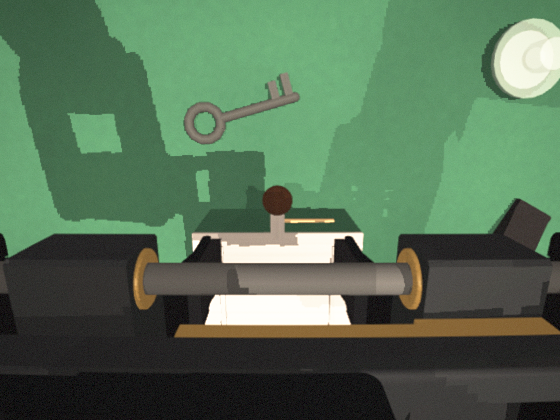

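View pics/c23.png

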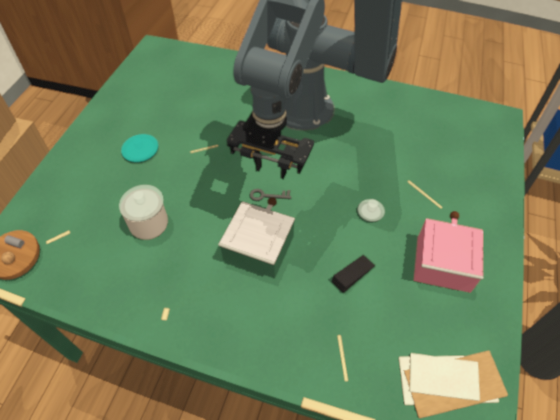

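Run:
```python
from h import *
import pickle
cs=pickle.load(open("c9.pkl","rb"))
c0=pickle.load(open("c0.pkl","rb"))
print("ball",tri([(cs["side"],(281.8,216.4)),(cs["wrist"],(278,200.5))]),tri([(cs["side"],(281.8,216.4)),(cs["scene"],(272,201.7))]))
S=lambda x,y:(220+x/3.3,170+y/3.3)
print("front flap corners z", onz(cs["side"],[S(181,104),S(293,180)],.087))
print("expected front at shut: ", .645-.141)
# bystander change
for n in("scene","side"):
    d=np.abs(cs[n]["pixels"].astype(int)-c0[n]["pixels"]).max(2)
    for nm,P in(("small_lid/key/wedge px",None),):
        if n=="scene":
            print("small lid",d[198:224,356:388].mean(),"wedge",d[255:292,330:378].mean(),"key",d[187:200,250:266].mean())
        else: print("key side",d[245:272,246:292].mean(),"small lid",d[203:226,186:214].mean())
# lid outline on jar
def circ(c,uv,z):
    P=onz(c,uv,z)[:,:2]; A=np.c_[2*P,np.ones(len(P))]; s=np.linalg.lstsq(A,(P**2).sum(1),rcond=None)[0]
    return s[:2].round(4), np.sqrt(s[2]+s[:2]@s[:2]).round(4)
print(circ(cs["side"],[S(*q) for q in[(551,258),(625,214),(724,280),(655,319),(575,225),(695,240),(590,302),(708,308)]],.098))
save(cs["scene"],"c24",(100,170,200,250),7)
```

```text
ball [0.47743476 0.04741949 0.08394605] [0.47604874 0.04679441 0.08505679]
front flap corners z [[ 0.51073779  0.1160201   0.087     ]
 [ 0.500642   -0.03357725  0.087     ]]
expected front at shut:  0.504
small lid 4.224759615384615 wedge 2.293918918918919 key 2.6346153846153846
key side 8.127214170692431 small lid 6.568322981366459
(array([ 0.5936, -0.2862]), np.float64(0.0591))
```

View pics/c24.png

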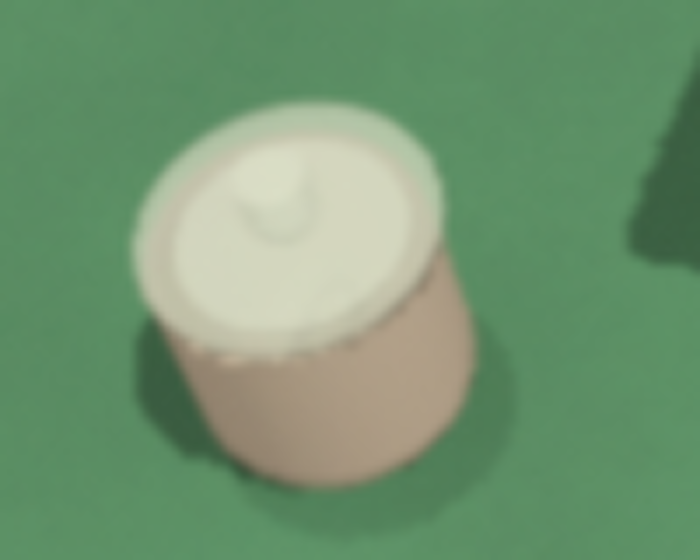

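Run:
```python
from h import *
import pickle
c=pickle.load(open("c8.pkl","rb"))["wrist"]
crop=(195,25,350,185);s=4.5
for nm,draw in(("a",0),("b",1)):
    im=c["pixels"][crop[1]:crop[3],crop[0]:crop[2],::-1]; 
    if not draw:
        im=cv2.convertScaleAbs(im,alpha=1.0); lab=cv2.cvtColor(im,cv2.COLOR_BGR2LAB); lab[...,0]=cv2.createCLAHE(3,(4,4)).apply(lab[...,0]); im=cv2.cvtColor(lab,cv2.COLOR_LAB2BGR)
    im=cv2.resize(im,None,fx=s,fy=s,interpolation=cv2.INTER_CUBIC)
    if draw:
        th=np.linspace(0,2*np.pi,72,endpoint=False)
        for cx,cy,z,r,col in((.598,-.2855,.095,.056,(0,0,255)),(.594,-.2857,.101,.06,(255,0,0)),(.594,-.2857,.095,.046,(0,160,0)),(.598,-.2855,.095,.051,(0,120,255))):
            for u in proj(c,np.c_[cx+r*np.cos(th),cy+r*np.sin(th),0*th+z]): cv2.circle(im,tuple(int(v) for v in (u-np.array(crop[:2])+.5)*s),2,col,-1)
    cv2.imwrite(f"pics/w17{nm}.png",im)
```

```text
(no output)
```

View pics/w17a.png

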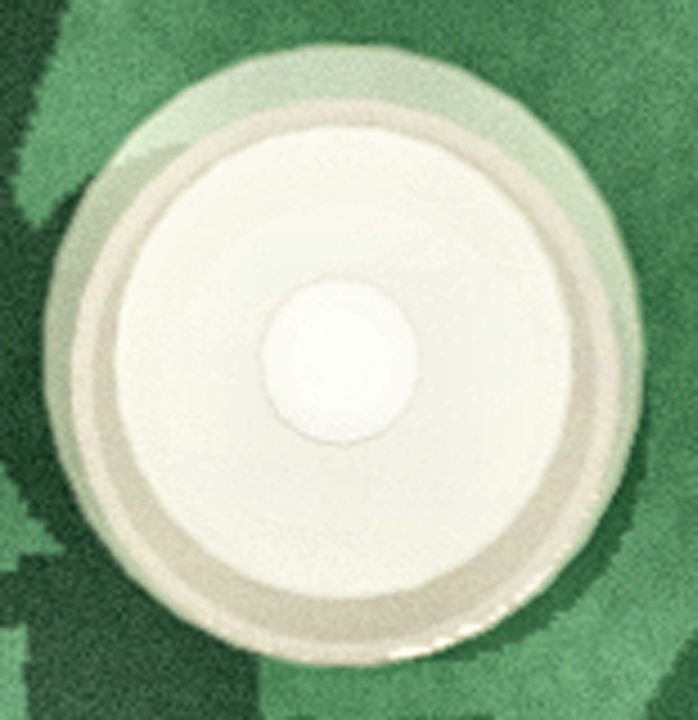

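View pics/w17b.png

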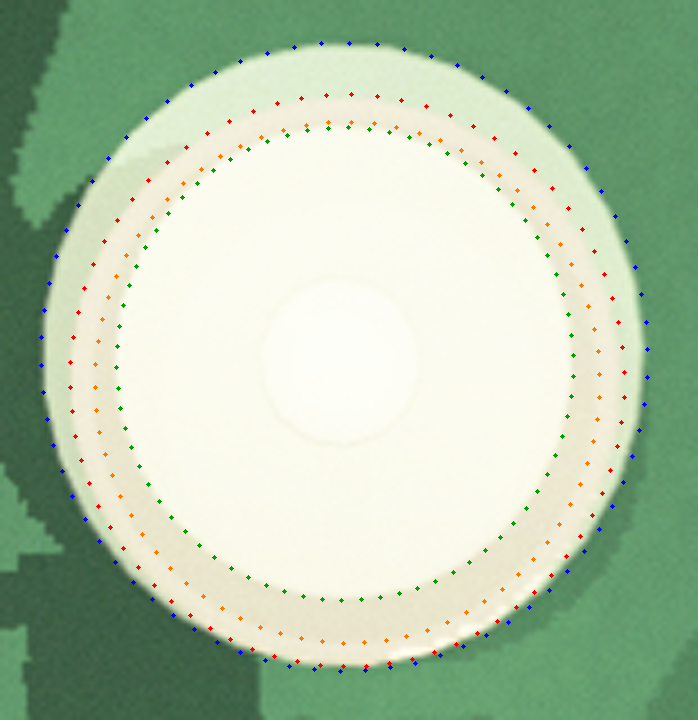

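The closed flap measures shut: ball z is about 0.085 against 0.087 nominal, and the front edge sits on the box. The zoomed wrist view shows the lid about 4 mm off-centre towards -x, with its spigot against the mouth wall. I'll regrip the knob and re-seat it centred.

>>> send_rows(
  moves=[0, 0, 0, 0.5, -2, 0, 0.2, 0, 0, 0, 1.5, -4, 0, 0.2, 0, 0, 0, 1.5, -4, 0, 0.2, 0, 0, 0, 1.5, -4, 0, 0.2, 0, 0, 0, 1.5, -4, 0, 0.2, 0, 0, 0, 1.5, -4, 0, 0.2, 0, 0, 0, 1.5, -4, 0, 0.2, 0, 0, 0, 1.25, -4, 0, 0.2, 0, 0, 0, 1, -2.3, 0, 0.2, 0, 0, 0, 0, -1, 0, 0.2, 0, 0, 0, 0, 0, -2, 0.2, 0, 0, 0, 0, 0, -2, 0.2, 0, 0, 0, 0, 0, 0, 0.2, 0, 0, 0, 0, 0, 0, 0.2],
)

```text
time_s: 36.9
position: [0.5934, -0.2842, 0.1704]
tcp_rot: [[-0.998, 0.067, -0.002], [0.067, 0.998, 0.002], [0.002, 0.002, -1.0]]
force: [0.2, -0.8, 0.1]
opening: 0.599
```

Run:
```python
from h import *
cs={n:capture(n) for n in("side","wrist")}
s=read_state();print(s["force"],s["position"],s["opening"],s["time_s"])
save(cs["side"],"s25",(330,130,490,310),4);save(cs["wrist"],"w25")
```

```text
[-0.54030133  0.02119785  0.1117538 ] [ 0.59456788 -0.28512141  0.17209247] 0.598562508695773 37.0
```

View pics/s25.png

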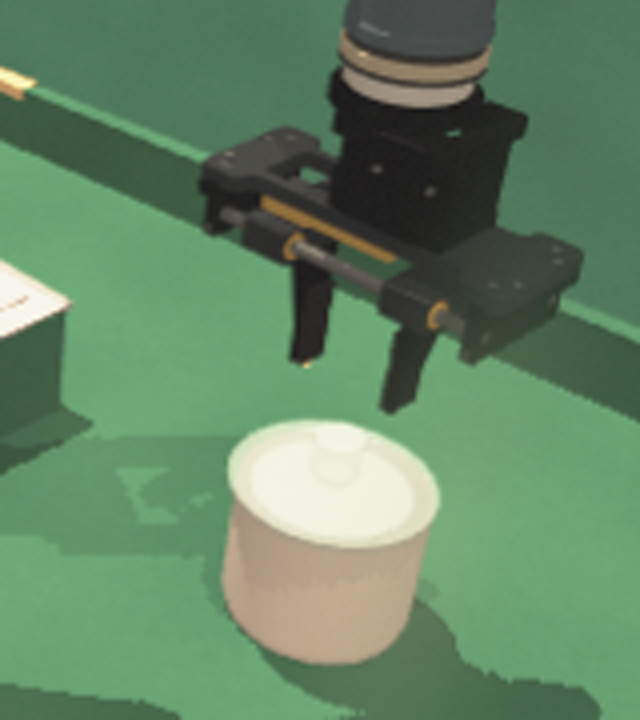

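View pics/w25.png

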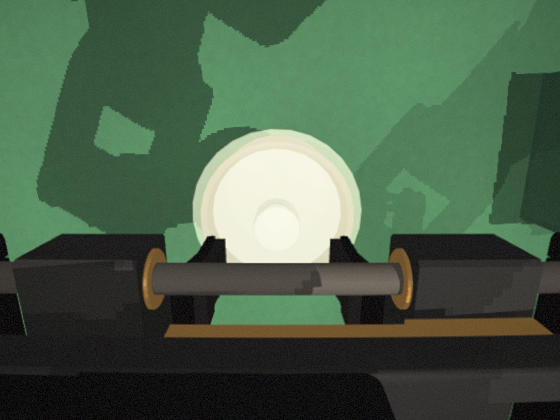

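>>> send_rows(
  moves=[0, 0, 0, 0, -0.05, -2, 0.2, 0, 0, 0, 0, 0, -2, 0.2, 0, 0, 0, 0, 0, -1.5, 0.2, 0, 0, 0, 0, 0, -0.8, 0.2, 0, 0, 0, 0, 0, 0, 0.2, 0, 0, 0, 0, 0, 0, 0.2],
)

```text
time_s: 37.6
position: [0.5947, -0.2862, 0.1089]
tcp_rot: [[-0.998, 0.067, 0.001], [0.067, 0.998, -0.001], [-0.001, -0.001, -1.0]]
force: [0.4, -0.2, 0.2]
opening: 0.597
```

>>> send_rows(
  moves=[0, 0, 0, 0, 0, 0, -0.2, 0, 0, 0, 0, 0, 0, -0.3, 0, 0, 0, 0, 0, 0, -1, 0, 0, 0, 0, 0, 0, -1, 0, 0, 0, 0, 0, 0, -1, 0, 0, 0, 0, 0, 0, -1, 0, 0, 0, 0, 0, 0, -1],
)

```text
time_s: 38.3
position: [0.5944, -0.2859, 0.1087]
tcp_rot: [[-0.998, 0.068, 0.001], [0.068, 0.998, -0.0], [-0.001, -0.0, -1.0]]
force: [0.5, 1.8, 4.9]
opening: 0.337
```

>>> send_rows(
  moves=[0, 0, 0, 0, 0, 0.15, -1, 0, 0, 0, 0, 0, 0.25, -1, 0, 0, 0, 0, 0, 0, -1, 0, 0, 0, 0.2, 0, 0, -1, 0, 0, 0, 0.2, 0, 0, -1, 0, 0, 0, 0, 0, 0, -1, 0, 0, 0, 0, 0, 0, -1],
)

```text
time_s: 39.0
position: [0.5981, -0.2858, 0.1121]
tcp_rot: [[-0.998, 0.067, -0.0], [0.067, 0.998, 0.0], [0.0, 0.0, -1.0]]
force: [-0.7, 0.8, -2.1]
opening: 0.336
```

Run:
```python
from h import *
import pickle
cs={n:capture(n) for n in("side","scene","wrist")}
pickle.dump(cs,open("c10.pkl","wb"))
s=read_state();print(s["force"],s["position"],s["opening"],s["time_s"])
save(cs["side"],"s26",(330,170,490,310),4.5);save(cs["scene"],"c26",(100,170,200,250),7);save(cs["wrist"],"w26",(140,100,420,260),2.8)
```

```text
[-0.70853564 -0.38101572 -2.96666129] [ 0.59810784 -0.28588426  0.11217509] 0.33753043966329704 39.15
```

View pics/s26.png

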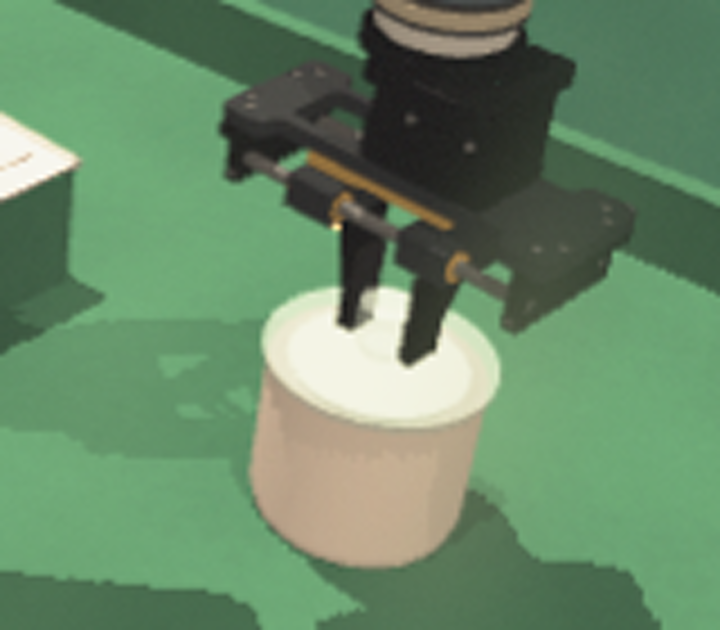

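View pics/w26.png

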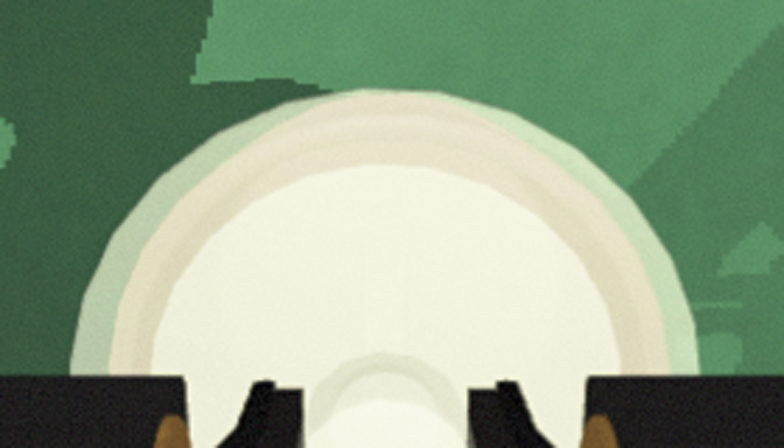

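View pics/c26.png

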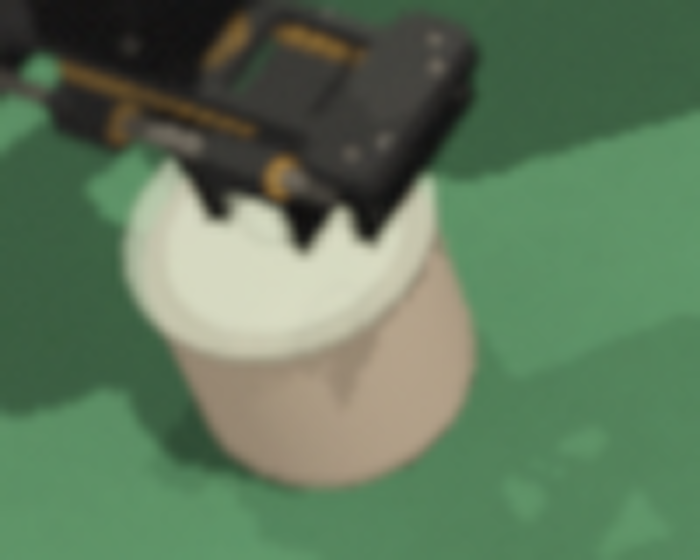

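>>> send_rows(
  moves=[0, 0, 0, 0, 0, -0.15, -1, 0, 0, 0, 0, 0, -0.1, -1, 0, 0, 0, 0, 0, -0.05, -1, 0, 0, 0, 0, 0, 0, -1, 0, 0, 0, 0, 0, 0, -1],
)

```text
time_s: 39.65
position: [0.5982, -0.2859, 0.1092]
tcp_rot: [[-0.998, 0.068, 0.0], [0.068, 0.998, 0.0], [-0.0, 0.0, -1.0]]
force: [0.4, 0.2, -2.0]
opening: 0.333
```

>>> send_rows(
  moves=[0, 0, 0, 0, 0, -0.05, -1, 0, 0, 0, 0, 0, 0, -1, 0, 0, 0, 0, 0, 0, -1],
)

```text
time_s: 39.95
position: [0.5982, -0.2859, 0.1088]
tcp_rot: [[-0.998, 0.067, 0.0], [0.067, 0.998, -0.0], [-0.0, -0.0, -1.0]]
force: [0.2, 0.1, -2.1]
opening: 0.338
```

>>> send_rows(
  moves=[0, 0, 0, 0, 0, -0.05, -1, 0, 0, 0, 0, 0, 0, -1, 0, 0, 0, 0, 0, 0, -1],
)

```text
time_s: 40.25
position: [0.5982, -0.2859, 0.1087]
tcp_rot: [[-0.998, 0.067, 0.0], [0.067, 0.998, -0.0], [-0.0, -0.0, -1.0]]
force: [-1.4, 1.5, 1.9]
opening: 0.34
```

>>> send_rows(
  moves=[0, 0, 0, 0, 0, -0.04, -1, 0, 0, 0, 0, 0, 0, -1, 0, 0, 0, 0, 0, 0, -1],
)

```text
time_s: 40.55
position: [0.5982, -0.286, 0.1087]
tcp_rot: [[-0.998, 0.067, 0.0], [0.067, 0.998, -0.0], [-0.0, -0.0, -1.0]]
force: [-2.7, 1.4, 5.1]
opening: 0.339
```

Contact at 0.1087, the same as the grip height. I'll release, retreat and inspect.

>>> send_rows(
  moves=[0, 0, 0, 0, 0, 0, -0.2, 0, 0, 0, 0, 0, 0, 0, 0, 0, 0, 0, 0, 0, 0.2, 0, 0, 0, 0, 0, 0, 0.2, 0, 0, 0, 0, 0, 0, 0.2, 0, 0, 0, 0, 0, 0.5, 0.2, 0, 0, 0, 0, 0, 1.5, 0.2, 0, 0, 0, 0, 0, 3, 0.2, 0, 0, 0, 0, 0, 4, 0.2, 0, 0, 0, 2, 0, 4, 0.2, 0, 0, 0, 4, 0, 2, 0.2, 0, 0, 0, 1.5, 0, 0, 0.2, 0, 0, 0, 0, 0, 0, 0.2, 0, 0, 0, 0, 0, 0, 0.2, 0, 0, 0, 0, 0, 0, 0.2],
)

```text
time_s: 42.05
position: [0.6717, -0.2857, 0.2573]
tcp_rot: [[-0.998, 0.068, -0.002], [0.068, 0.998, 0.001], [0.002, 0.001, -1.0]]
force: [-0.2, -0.0, -0.3]
opening: 0.602
```

Run:
```python
from h import *
import pickle
cs={n:capture(n) for n in("side","scene","wrist")}
pickle.dump(cs,open("c11.pkl","wb"))
s=read_state();print(s["force"],s["position"],s["opening"],s["time_s"])
c=cs["wrist"]; crop=(195,25,350,185); 
im=c["pixels"][crop[1]:crop[3],crop[0]:crop[2],::-1]; lab=cv2.cvtColor(im,cv2.COLOR_BGR2LAB); lab[...,0]=cv2.createCLAHE(3,(4,4)).apply(lab[...,0]); im=cv2.cvtColor(lab,cv2.COLOR_LAB2BGR)
cv2.imwrite("pics/w27.png",cv2.resize(im,None,fx=4,fy=4,interpolation=cv2.INTER_CUBIC))
save(cs["side"],"s27",(220,140,480,310),3);save(cs["scene"],"c27")
```

```text
[-0.89055285 -0.13610794  0.21419017] [ 0.6721389  -0.28598415  0.25748101] 0.6005346896353126 42.2
```

View pics/w27.png

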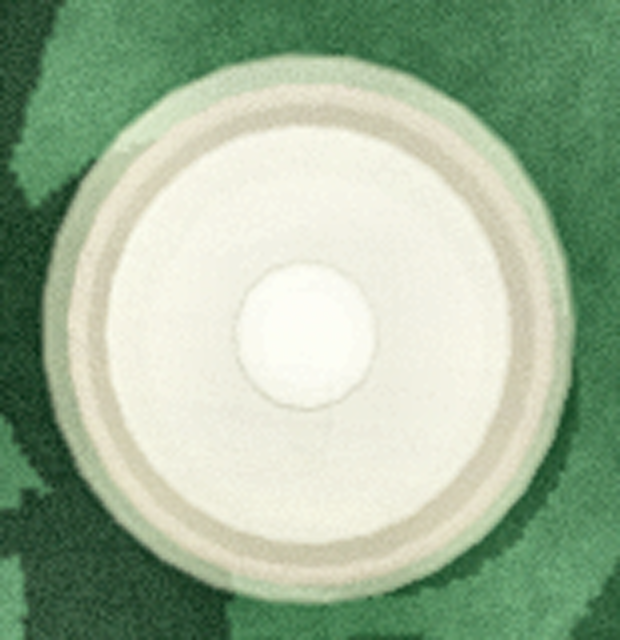

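View pics/s27.png

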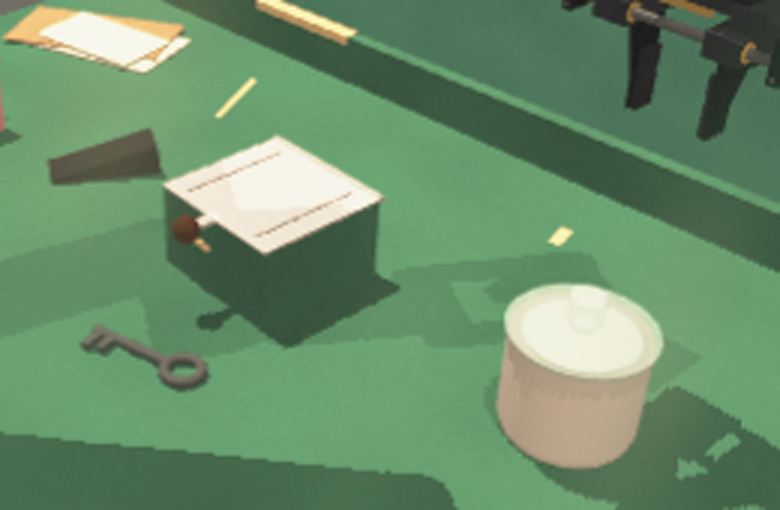

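View pics/c27.png

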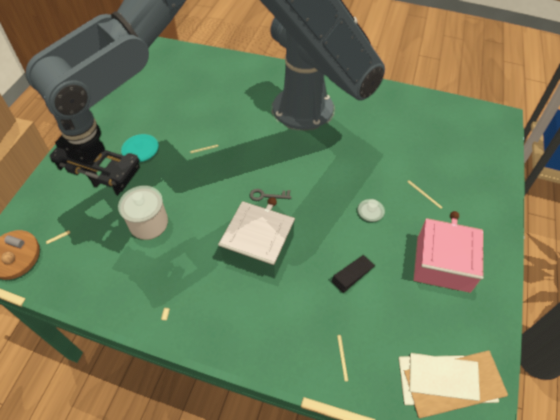

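The lid is now concentric with the rim, with an even ring all round. The flap is shut, the key, wedge and small lid haven't moved, and the gripper is clear. Handing in.

```bash
python3 -c "
from rig import hand_in
print(hand_in())"
```

```text
the job is handed in; nothing more can be done
None
```

The job is done and handed in at about 42 s, well inside the 72 s limit. I opened the tin flap by its ball to about 2.0 rad and took the token out of its cradle. I lowered it into the jar, set the big glass lid on, and swung the flap shut.

**Lid re-seated:** A close look after shutting the flap showed the lid about 4 mm off-centre, with its spigot against the jar's mouth wall. I gripped the knob again, lifted the lid about 3 mm, moved it 4 mm and set it back down. This means the final lid placing came after the flap was shut, though the lid was first set down before it.

**Last checks:**
- **Lid:** it is concentric with the rim, with an even ring all round in the wrist view. It touched down at the expected height with a few newtons, and it looks level in the pictures.
- **Token:** it was inside the jar, standing on edge, when I last saw it before the lid went on. Its top is then about 70 mm up, well below the lid.
- **Flap:** shut. The ball measured 84–85 mm above the shelf against 87 mm nominal, which is about the calibration error. It met its stop with about 19 N on the wrist.
- **Everything else:** the jar is upright, the smaller lid, wedge and key look unmoved, and the gripper is clear.

**Disagreement:** early jar positions from the two fixed cameras differed by up to 5 mm, and I misread a close-up wrist view while lowering the lid. That is what caused the first off-centre placing. The final placing used the position the wrist view agreed on.

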